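# Pry up a tight tooling plate and set a slotted shim under it

## Task

Use the pry bar over the fulcrum block to lever the heavy steel plate about 12 mm up its tight guide pins, then take the bar away and slide the slotted shim in under the plate, on top of the base, and push until you feel the closed end of its slot bear on the front pin behind the landing. Finally press the plate down with about 25 N so that it bears firmly on the shim, and leave the bar lying flat on the bench clear of the tooling and everything else where it was.

Things in the scene. Friction and masses are not known exactly. Their poses are not given: they have to be found in the camera images.
- die: Fixed aluminium tooling base (x 22 to 150 mm, y -80 to 80, z 0 to 22). Origin on the bench below the middle of the plate's front edge; +x into the tooling, away from the robot, +y left along the edge. The plate overhangs the base's front by 22 mm. Four steel guide pins, 10 mm thick, stand 40 mm out of the base top at x 24 and 106, y 50 and -50.
- landing (a point): Middle of the landing's front edge, on top (die frame x -60, y -50, z 22 mm). The landing is part of the base, flush with its top: x -60 to 22 mm, y -75 to -25, in front of and under the plate's right front. The shim slides in over it.
- plate: Heavy steel plate 130 x 150 x 14 mm, 1.8 kg, starting flat on the base, underside 22 mm above the bench. Origin on the underside, middle of the front edge; axes as the base's. It slides level up and down the pins, tight: 40 to 50 N raise it, 5 to 15 N press it down, else it stays. Never raise it over 17 mm (off its pins), press on it with over 60 N or force it onto the shim with over 40 N.
- lip (a point): The place to pry: a point on the bottom edge of the plate's front, 25 mm left (+y) of its middle, straight behind the fulcrum. It rises with the plate. Below it is a free gap, 22 mm high and 22 mm deep to the base's front face.
- fulcrum: Fixed dark steel fulcrum block on the bench, 36 mm (x) by 50 mm (y), with a rounded ridge along y: radius 8 mm about an axis 26 mm above the bench (ridge top 34 mm). Origin on the bench under the ridge, 40 mm in front of the lip; axes as the base's.
- pin: The right front guide pin, 10 mm in diameter, straight behind the landing, on which the shim's slot goes. Origin on its axis at the base top (22 mm above the bench), 24 mm behind the plate's front edge; axes as the base's.
- bar: Pry bar, loose, flat on the bench left or right of the tooling; 260 mm long, 0.35 kg. Origin on its flat underside at the place to grip, +x to the tip, z up. Black square handle 20 x 20 mm from x -85 to 55 mm; dark steel blade 22 mm wide, 6 mm thick (z 0 to 6, flush with the handle's underside) from x 55 to the tip at 175. Force on the plate at most 100 N.
- bar_tip (a point): The middle of the end of the pry bar's blade (175 mm ahead of its origin, 3 mm above its underside).
- shim: Slotted steel shim, loose, flat on the bench on the side where the bar is not, 0.14 kg: plate 85 x 42 x 6 mm, origin mid underside, x along it. A slot 15 mm wide, 23 mm deep is cut into its +x end. At the other end stands a grip rib 12 mm wide (y), 22 mm long, centred at x -31.5 mm, 6 to 38 mm above the underside.
- slot_end (a point): The middle of the closed end of the shim's slot, on its underside (x 19.5 mm in the shim's frame). When home it is 5 mm in front of the pin's axis, touching the pin. Do not ram it against the pin (30 N at most).
- jar: Bystander: amber jar with black cap, 56 mm across, 75 mm tall; origin under its centre.
- bush: Bystander: brass bush, 44 mm across, 30 mm tall; origin under its centre.
- gauge: Bystander: dark steel gauge block, 35 x 20 x 16 mm; origin under its centre.
- dish: Bystander: open black dish, 60 x 80 x 18 mm; origin under its centre.
- driver: Bystander: screwdriver lying on the bench.
- brush: Bystander: brush lying on the bench.

How it is judged:
By the outcome, as a careful person would: the job done as asked, in the order asked, and still so for the second after the job is handed in, with the robot touching nothing.
It also fails if it takes over 72 s, if anything falls off the work surface, if the arm or the gripper's body presses on something with over 40 N, if the wrist force passes 120 N, or if a joint passes its speed limit or range.

## Robot

A 7-joint arm with a two-finger parallel gripper is mounted at the origin on the work surface. World frame = base frame: x ahead of the robot, y to its left, z up, the work surface at z = 0. Lengths are in mm, angles in degrees, forces in N, time in s.
With the tool pointing down it reaches from about 400 to 850 mm from the base axis. Payload 6.9 kg.
Tool frame: the origin (TCP) lies midway between the tips of the shut fingers; the grasp point (between the pads) lies 19 mm behind it (env.grip_depth is the distance from the TCP to the grasp point, in mm); z points along the fingers, y is the line along which they close (so a half turn about z gives the same grasp; the last joint's range is limited). The gripper opens to 85 mm and grips with 20 to 120 N. Pads are 22 mm wide; open, the fingers measure 114 mm over their backs; the gripper's body (76 mm by 85 mm) begins 54 mm behind the grasp point. The pads swing forward as they close: fully open they stand 13 mm farther back than shut.
Start: joints at [82.133, 29.078, -13.613, 85.955, 7.202, 65.827, -8.869], TCP at [150.234, -606.663, 204.275] pointing down, gripper open.
Joint ranges: [-176.47, 176.47], [-13.61, 117.27], [-81.72, 77.17], [0.22, 143.17], [-87.28, 267.28], [10, 112.55], [-165.47, 165.47]. Speed limits (degrees/s): [136.94, 136.94, 180, 180, 180, 180, 180].

## Interface

Orientations are given as a 3x3 rotation matrix whose columns are the frame's x, y, z axes.
In Python, from workcell import env, optics, ticket gives the robot as it stands.
- The arm moves only by the shell command python3 -m handwheel 'ROWS' [FORCE]. ROWS is JSON, a list of rows, each an object with "translation": the shift along the tool's x, y, z in mm, a list of three; "spin": the turn about the tool's z in degrees; "jaw": the opening, from 0 (shut) to 1 (fully open). A call has exactly 8 rows; each row is the pose to reach, as a shift and turn from the pose commanded when the call began, along the tool's axes at that moment; what a row does not reach only later rows make up. A row lasts 1/10 s, in which the tool goes at most 50 mm and 8.59 degrees, less where a joint would pass 70% of its speed; a pose out of reach is approached as far as the arm can. A call with a gripper value outside its range is refused whole. The fingers move at their own pace and stop on an object; FORCE is the grip in N (left out, the last holds). Time passes only in rows, so rows that repeat a pose let the fingers close, or fill a call up. It gives the time, the measured TCP pose, the force, the opening and the grip force at its end, in the units of the state.
- env.sense(): the state, without advancing time (a new reading comes with each control period).
- optics.read_camera(name): name is "scene" or "top"; returns (picture, depth): 400x640x3 uint8, red, green, blue; 400x640 float32, mm along the optical axis (not along the pixel's ray), 0 where there is no reading.
- optics.camera_info(name): a dict with "intrinsics" (3x3 intrinsics, pixels), "k1" (the pictures are not rectified: a ray, as slopes to the right and down, at radius r is drawn at 1 + k1 r^2 times it, then the intrinsics apply), "origin" and "rotation" of the camera in the world. Camera axes: x right, y down, z forward; pixel columns grow to the right and rows downward; lengths in mm; the calibration is good to about 2 mm. A picture is of the moment at which its call begins. camera_info takes no time and is no camera call.
- ticket.job_done(): hands the job in; it is judged then, once.
The state is a dict: "clock": time; "joint_positions": joint angles; "joint_velocities": joint speeds; "joint_efforts": joint torques, N m; "ee_pos": TCP position; "orientation": TCP orientation; "wrist_force": force on the tool from outside, world axes, zero at the start; "wrist_torque": the same for the moment, N m; "gripper_width": finger opening in mm; "gripper_force": force on a finger pad.
Only numpy, scipy, OpenCV 4.12 (cv2) and the standard library are available. Lean on these libraries where they do the work, as an engineer would, in place of code of your own. Each camera call takes 0.05 s, during which the arm holds its last target. There are 200 camera calls.

## Working session

There is one attempt and no reset: what is moved stays moved. The work goes in short steps, Python scripts to look and compute and a shell command to move; the robot and the scene stay as the last step left them, time stands still between calls to the robot, and variables do not carry over. Pictures are saved under pics/ and viewed, at most 10 in all, crops included, and the job is handed in when it is done.

```bash
ls; mkdir -p pics; python3 - <<'E'
from workcell import env, optics, ticket
import cv2,numpy as np
for n in("scene","top"):
    p,d=optics.read_camera(n); cv2.imwrite(f"pics/{n}0.png",p[:,:,::-1]); np.save(f"{n}0.npy",d)
    print(n,optics.camera_info(n))
s=env.sense(); print(s)
E
```

```text
pics
scene {'intrinsics': array([[420.40565555,   0.        , 314.50814902],
       [  0.        , 420.40565555, 191.43287789],
       [  0.        ,   0.        ,   1.        ]]), 'k1': -0.04919053819375177, 'origin': array([1311.40034586, -407.02913365,  904.9476811 ]), 'rotation': array([[ 0.46331228,  0.62986625, -0.62338611],
       [ 0.88618798, -0.32648173,  0.32875605],
       [ 0.00354817, -0.70475399, -0.70944289]])}
top {'intrinsics': array([[476.6669218 ,   0.        , 317.09359378],
       [  0.        , 476.6669218 , 198.76448868],
       [  0.        ,   0.        ,   1.        ]]), 'k1': -0.14021340617575573, 'origin': array([ 282.44169033,   13.90439375, 1357.95257219]), 'rotation': array([[-2.56467769e-02, -9.82316461e-01,  1.85463242e-01],
       [-9.99671022e-01,  2.52575053e-02, -4.46167366e-03],
       [-3.01563331e-04, -1.85516656e-01, -9.82641074e-01]])}
{'clock': 0.1, 'joint_positions': array([ 82.13361144,  29.11970751, -13.60955145,  86.00078625,
         7.20204515,  65.82791613,  -8.86951151]), 'joint_velocities': array([-0.00956141, -0.12121375, -0.10355342, -0.12326281,  0.02295864,
        0.00643119,  0.02211362]), 'joint_efforts': array([-4.96840716e-03, -6.21837473e+01, -2.19489142e+00, -2.50207490e+01,
        1.24132354e-02,  7.83436320e-03, -2.95188897e-05]), 'ee_pos': array([ 150.0728703 , -606.22171386,  203.54085507]), 'orientation': array([[ 9.70668704e-01,  2.40420679e-01, -4.04415381e-04],
       [ 2.40421018e-01, -9.70667527e-01,  1.51194165e-03],
       [-2.90508391e-05, -1.56482440e-03, -9.99998775e-01]]), 'wrist_force': array([-0.04585043, -0.49916502,  0.08898527]), 'wrist_torque': array([-0.02190272, -0.01849551, -0.01059798]), 'gripper_force': 0.0, 'gripper_width': 85.31809384344783}
```

View pics/top0.png

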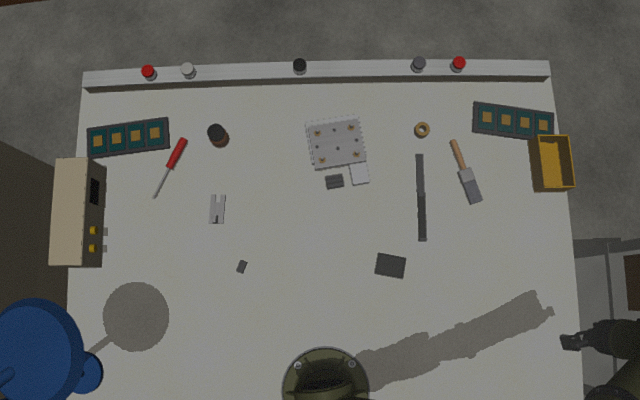

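View pics/scene0.png

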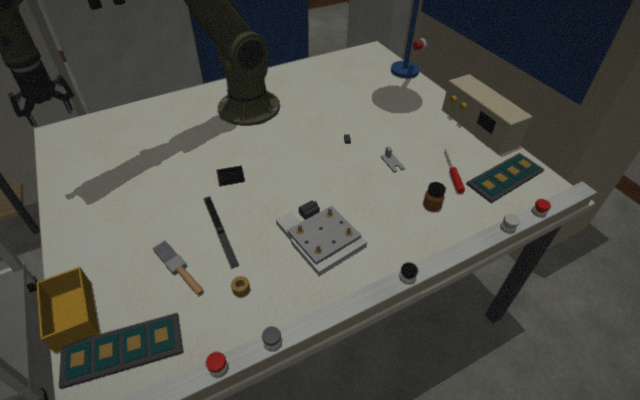

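Top view: the tooling is at (337,145) with the fulcrum at (334,181) and the landing at (358,174). The bar is at x≈421, y 155–241, the shim at (217,208), gauge (242,267) and dish (390,265). Now enlarged crops.

```bash
cat > h.py <<'E'
import numpy as np, cv2
from workcell import env, optics
I={n:optics.camera_info(n) for n in("scene","top")}
def K(n): return np.array(I[n]["intrinsics"])
def dist(n): return np.array([I[n]["k1"],0,0,0.])
def rays(n,uv):
    q=cv2.undistortPoints(np.array(uv,float).reshape(-1,1,2),K(n),dist(n)).reshape(-1,2)
    return np.c_[q,np.ones(len(q))]@np.array(I[n]["rotation"]).T
def onz(n,uv,z):
    r=rays(n,uv); o=np.array(I[n]["origin"]); return o+r*((z-o[2])/r[:,2])[:,None]
def proj(n,P):
    R=np.array(I[n]["rotation"]); o=np.array(I[n]["origin"])
    return cv2.projectPoints(np.array(P,float).reshape(-1,1,3),cv2.Rodrigues(R.T)[0],-R.T@o,K(n),dist(n))[0].reshape(-1,2)
def tri(uvt,uvs):
    out=[]
    for a,b in zip(rays("top",uvt),rays("scene",uvs)):
        o1=np.array(I["top"]["origin"]);o2=np.array(I["scene"]["origin"])
        t=np.linalg.lstsq(np.c_[a,-b],o2-o1,rcond=None)[0]; p=o1+a*t[0];q=o2+b*t[1]
        out.append(np.r_[(p+q)/2,np.linalg.norm(p-q)])
    return np.array(out)
def shot(n,name):
    p,d=optics.read_camera(n); cv2.imwrite(f"pics/{name}.png",p[:,:,::-1]); return p[:,:,::-1].copy(),d
def crop(im,x0,y0,w,h,k):
    c=cv2.resize(im[y0:y0+h,x0:x0+w],None,fx=k,fy=k,interpolation=cv2.INTER_CUBIC)
    for i in range(0,w,10): cv2.putText(c,str(x0+i),(i*k,8),0,.3,(0,0,255),1); cv2.line(c,(i*k,9),(i*k,13),(0,0,255),1)
    for i in range(0,h,10): cv2.putText(c,str(y0+i),(0,i*k+4),0,.3,(0,0,255),1)
    return c
E
python3 - <<'E'
from h import *
t=cv2.imread("pics/top0.png");s=cv2.imread("pics/scene0.png")
o=np.zeros((600,800,3),np.uint8)
def put(c,x,y): o[y:y+c.shape[0],x:x+c.shape[1]]=c
put(crop(t,300,110,75,80,5),0,0); put(crop(t,203,190,30,38,5),0,405)
put(crop(t,408,148,28,100,5)[:500],385,0) 
put(crop(t,408,148,28,50,4),385,0) if 0 else None
put(crop(s,272,195,100,80,2),540,430)
put(crop(s,378,142,30,32,8),530,0)
cv2.imwrite("pics/c1.png",o)
put2=crop(s,270,192,100,80,6); cv2.imwrite("pics/c2.png",put2)
for n,im in(("top",t),("scene",s)):
  d=np.load(n+"0.npy")
  print(n,(d==0).mean())
# depth heights
def pts(n):
  d=np.load(n+"0.npy"); v,u=np.mgrid[:400,:640]; r=rays(n,np.c_[u.ravel(),v.ravel()]); return (np.array(I[n]["origin"])+r*d.ravel()[:,None]).reshape(400,640,3)
P=pts("top")
for u,v in((337,140),(358,174),(421,220),(421,170),(217,218),(334,181),(300,220)): print(u,v,P[v-1:v+2,u-1:u+2].reshape(-1,3).mean(0).round(1),P[v-1:v+2,u-1:u+2,2].std().round(1))
E
```

```text
top 0.0041484375
scene 0.00673046875
337 140 [702.8 -54.   38.6] 2.9
358 174 [ 603.8 -111.8   23.8] 2.1
421 220 [ 465.7 -286.9   19.9] 1.8
421 170 [ 615.5 -299.6    7.3] 3.4
217 218 [486.9 295.4  17. ] 7.7
334 181 [582.9 -41.6  32.5] 3.3
300 220 [477.4  58.4   3.1] 2.4
```

View pics/c1.png

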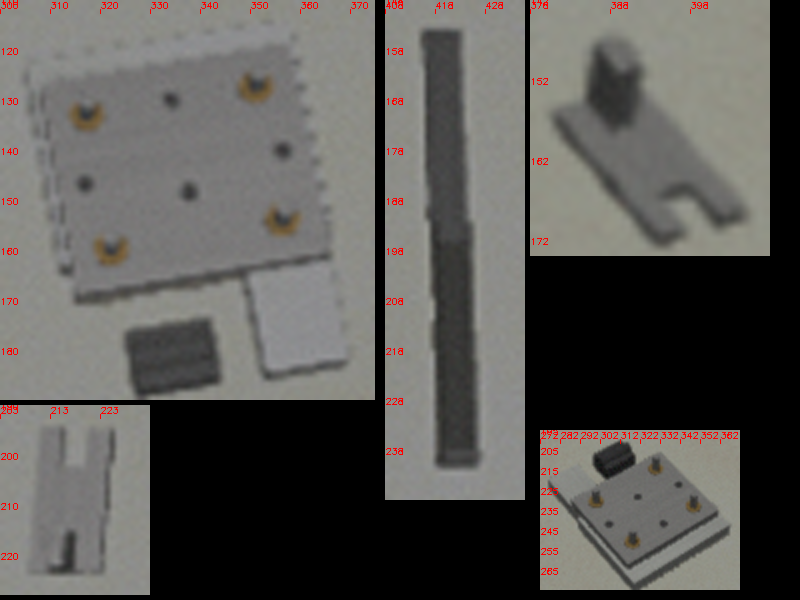

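View pics/c2.png

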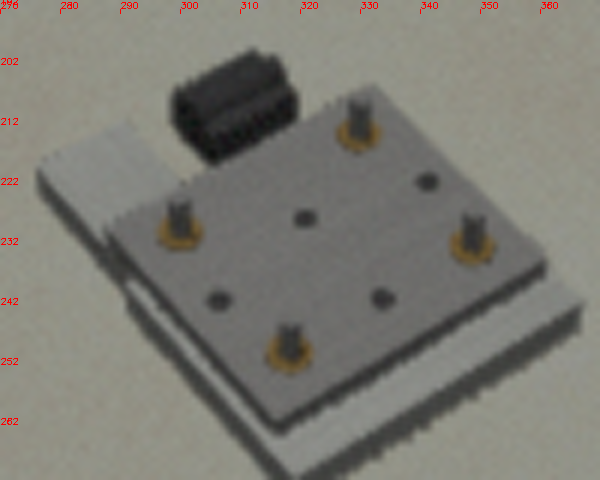

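Crops: in the top view the plate's front edge runs (315,170)→(366,161), the rings are at (322,160), (356,154), (351,127) and (317,133), and the fulcrum ridge is at about y=181. The bar tip points toward +x and its handle end is at y≈241. The shim's slot opens up the image (+x), with the rib at (216,220). Now I'll measure all of these.

```bash
cat > meas.py <<'E'
from h import *
PINS=np.array([[24,50],[24,-50],[106,-50],[106,50]],float)
def rings(n,im,z):
    # brass rings around pins: outer circle centre on plate top
    hsv=cv2.cvtColor(cv2.resize(im,None,fx=4,fy=4,interpolation=cv2.INTER_CUBIC),cv2.COLOR_BGR2HSV)
    m=((hsv[...,0]>8)&(hsv[...,0]<25)&(hsv[...,1]>75)).astype(np.uint8)
    box={"top":(300,110,375,195),"scene":(270,190,372,280)}[n]
    k=np.zeros_like(m);k[box[1]*4:box[3]*4,box[0]*4:box[2]*4]=1;m*=k
    m=cv2.morphologyEx(m,cv2.MORPH_CLOSE,np.ones((9,9)))
    cs=sorted(cv2.findContours(m,0,2)[0],key=cv2.contourArea)[-4:]
    out=[]
    for c in cs:
        uv=(c.reshape(-1,2)+.5)/4-.5
        p=onz(n,uv,z)[:,:2]
        cc,r=cv2.minEnclosingCircle(p.astype(np.float32)); out.append([*cc,r])
    return np.array(out)
def fitdie(c):
    # match to PINS by order of angle; rigid fit
    best=None
    import itertools
    for perm in itertools.permutations(range(4)):
        A=PINS[list(perm)];a=A.mean(0);b=c.mean(0)
        H=(A-a).T@(c-b);th=np.arctan2(H[0,1]-H[1,0],H[0,0]+H[1,1])
        if abs(th)>0.6: continue
        R=np.array([[np.cos(th),-np.sin(th)],[np.sin(th),np.cos(th)]])
        e=c-b-(A-a)@R.T
        if best is None or (e**2).sum()<best[0]: best=((e**2).sum(),th,b-R@a,np.abs(e).max())
    return np.degrees(best[1]),best[2],best[3]
E
python3 - <<'E'
from meas import *
for n in("top","scene"):
    im=cv2.imread(f"pics/{n}0.png"); r=rings(n,im,36); print(n,r.round(1).tolist()); print(fitdie(r[:,:2]))
def cont(n,box,lo,hi):
    im=cv2.imread(f"pics/{n}0.png");x0,y0,x1,y1=box
    g=cv2.cvtColor(cv2.resize(im[y0:y1,x0:x1],None,fx=4,fy=4,interpolation=cv2.INTER_CUBIC),cv2.COLOR_BGR2GRAY)
    m=((g>=lo)&(g<hi)).astype(np.uint8); c=max(cv2.findContours(m,0,1)[0],key=cv2.contourArea)
    return (c.reshape(-1,2)+.5)/4-.5+[x0,y0],g
# bar top: blade and handle
for n,box in(("top",(408,148,436,248)),("scene",(196,190,246,272))):
    c,g=cont(n,box,0,95); print(n,"bar bg",np.median(g),len(c))
    for nm,z in(("z3",3),("z13",13)):
        p=onz(n,c,z)[:,:2]; r=cv2.minAreaRect(p.astype(np.float32)); bp=cv2.boxPoints(r); print(nm,np.round(r[0],1),np.round(r[1],1),r[2]); 
    vx=np.polyfit(p[:,0],p[:,1],1); print("deg",np.degrees(np.arctan(vx[0])))
    print("ends px",c[c[:,1].argmin()],c[c[:,1].argmax()])
for n,box in(("top",(205,190,232,230)),):
    c,g=cont(n,box,0,120); print("shim bg",np.median(g)); p=onz(n,c,6)[:,:2]; r=cv2.minAreaRect(p.astype(np.float32)); print(r)
E
```

```text
top [[661.3, -107.9, 9.5], [727.7, 3.5, 9.2], [742.4, -95.6, 9.4], [646.8, -8.3, 9.6]]
(np.float64(8.397600651613677), array([630.2488417 , -61.55255298]), np.float64(0.3610586768226014))
scene [[644.6, -8.4, 10.2], [659.0, -107.9, 10.3], [725.6, 3.7, 10.1], [740.4, -95.6, 10.0]]
(np.float64(8.413489025381377), array([628.10412241, -61.57273829]), np.float64(0.41833163601502577))
top bar bg 140.0 751
z3 [ 537.2 -293.9] [ 26.4 259.3] 88.46161651611328
z13 [ 535.3 -291.6] [ 26.2 257.4] 88.46160888671875
deg -1.4752660861925155
ends px [415.875 153.625] [418.625 240.875]
scene bar bg 144.0 610
z3 [ 528.5 -292.5] [ 22.7 278.8] 87.8245620727539
z13 [ 537.1 -293.7] [ 22.4 275.7] 87.82455444335938
deg -2.1536752243696347
ends px [208.875 195.875] [231.125 268.125]
shim bg 139.0
((481.2165832519531, 300.5351257324219), (25.53327178955078, 35.677635192871094), 51.40391540527344)
```

```bash
python3 - <<'E'
from meas import *
im=cv2.imread("pics/top0.png"); g=cv2.cvtColor(im,6).astype(float)
def cross(v,u0,u1,bg,fg):
    # subpixel left/right edges in row v
    t=(bg+fg)/2; r=g[v,u0:u1]; i=np.where(r<t)[0]; a,b=i[0],i[-1]
    L=u0+a-1+(r[a-1]-t)/(r[a-1]-r[a]); R=u0+b+(t-r[b])/(r[b+1]-r[b]); return L,R
for nm,rows,zt in(("blade",range(158,190,3),6),("handle",range(200,236,3),20)):
    P=[]
    for v in rows:
        L,R=cross(v,408,436,142,60); a=onz("top",[[L,v]],0)[0];b=onz("top",[[R,v]],zt)[0]; P.append([*(a+b)[:2]/2,a[1]-b[1]])
    P=np.array(P); k=np.polyfit(P[:,0],P[:,1],1); print(nm,"width",P[:,2].mean().round(1),"deg",np.degrees(np.arctan(k[0])).round(2),"y at x=535:",np.polyval(k,535).round(1))
def col(u,v0,v1,t):
    r=g[v0:v1,u];i=np.where(r<t)[0];a,b=i[0],i[-1]
    return v0+a-1+(r[a-1]-t)/(r[a-1]-r[a]), v0+b+(t-r[b])/(r[b+1]-r[b])
for u in(418,419,420): print("tip x",onz("top",[[u,col(u,145,200,100)[0]]],6)[0].round(1))
for u in(420,422,424): print("end x",onz("top",[[u,col(u,200,250,100)[1]]],0)[0].round(1))
print(g[190:228,203:232:1].astype(int)[::3])
s=cv2.cvtColor(cv2.imread("pics/scene0.png"),6); print(s[144:176:2,376:412:2])
E
```

```text
blade width 21.2 deg -2.08 y at x=535: -292.8
handle width 19.7 deg -1.83 y at x=535: -292.8Traceback (most recent call last):
  File "<stdin>", line 15, in <module>
  File "<stdin>", line 14, in col
IndexError: index 55 is out of bounds for axis 0 with size 55
```

```bash
python3 - <<'E'
from meas import *
im=cv2.imread("pics/top0.png"); g=cv2.cvtColor(im,6).astype(float)
print(g[150:158,418].astype(int),g[236:246,422].astype(int))
for u in(417,418,419):
    r=g[145:170,u]; i=np.where(r<100)[0][0]; v=145+i-1+(r[i-1]-100)/(r[i-1]-r[i]); print("tip",onz("top",[[u,v]],6)[0].round(1))
for u in(420,422,424):
    r=g[225:250,u]; i=np.where(r<100)[0][-1]; v=225+i+(100-r[i])/(r[i+1]-r[i]); print("end",onz("top",[[u,v]],0)[0].round(1))
print(g[190:228:2,203:232].astype(int))
E
```

```text
[141 140 142 123  72  65  64  70] [ 55  58  73  71  67  94 145 144 142 139]
tip [ 666.6 -291.5    6. ]
tip [ 666.5 -294.5    6. ]
tip [ 666.4 -297.5    6. ]
end [ 407.3 -284.6    0. ]
end [ 407.2 -290.5    0. ]
end [ 407.1 -296.3    0. ]
[[140 142 141 142 143 140 142 142 139 138 139 140 139 141 141 141 140 141
  142 141 143 142 140 139 139 140 143 140 142]
 [142 143 142 143 141 142 144 140 139 140 142 142 142 141 141 142 139 140
  140 139 142 139 141 142 140 139 141 138 144]
 [142 141 142 145 143 142 142 140 130 127 128 124 115 138 143 143 140 138
  129 134 136 131 126 141 141 141 140 138 142]
 [140 140 142 141 141 144 142 137 123 121 122 118  95 130 143 143 142 129
  118 119 124 118  86 137 141 143 140 140 143]
 [143 143 144 142 141 139 143 134 120 121 120 119 100 131 144 141 144 128
  121 118 121 121  82 136 144 144 141 145 139]
 [140 139 142 143 138 141 141 132 118 120 120 120 104 131 142 144 143 125
  119 123 122 107  87 138 143 140 140 144 138]
 [141 142 142 138 143 140 142 127 121 123 121 113 116 125 127 127 130 122
  121 121 125 105 132 143 143 139 138 138 139]
 [143 142 140 1
[... 737 characters left out ...]
127 121 115 117 114 121 108  69  56 103 122 122
  123 122  96 137 139 143 141 142 140 142 140]
 [140 143 141 143 141 140 128 122 113 115 122 123  99  65  58 117 122 124
  125 122  88 135 143 138 139 141 141 142 139]
 [139 143 141 141 142 137 126 121 123 118 128 125  87  54  64 114 124 123
  123 123 113 136 142 142 140 142 140 142 141]
 [141 138 143 141 145 131 123 124 123 101  79  75  56  49  65 113 120 120
  119 117 102 135 145 143 145 139 140 141 140]
 [142 142 140 139 143 141 140 141 138 141 140 139 140 140 138 141 139 138
  137 137 138 139 141 141 140 143 142 141 140]
 [142 142 139 140 141 144 141 138 142 142 144 142 140 142 140 141 143 140
  142 140 138 144 138 141 142 140 141 139 142]]
```

```bash
python3 - <<'E'
from meas import *
im=cv2.imread("pics/top0.png"); g=cv2.cvtColor(im,6).astype(float)
A=[];B=[]
for v in range(196,222):
    r=g[v,203:232];i=np.where(r<131)[0];a,b=i[0],i[-1]
    A.append([203+a-1+(r[a-1]-131)/(r[a-1]-r[a]),v]); t=115;j=np.where(r<124)[0][-1]
    B.append([203+b+(131-r[b])/(r[b+1]-r[b]),v])
A=onz("top",A,6);B=onz("top",B,0)
ka=np.polyfit(A[:,0],A[:,1],1);kb=np.polyfit(B[:,0],B[:,1],1)
print("L deg",np.degrees(np.arctan(ka[0])),"R deg",np.degrees(np.arctan(kb[0])),"resid",np.std(A[:,1]-np.polyval(ka,A[:,0])),np.std(B[:,1]-np.polyval(kb,B[:,0])))
for x in(460,480,500,520): print(x,np.polyval(ka,x).round(1),np.polyval(kb,x).round(1))
def colcross(u,v0,v1,t,first):
    r=g[v0:v1,u];i=np.where(r<t)[0]
    if first: a=i[0];return v0+a-1+(r[a-1]-t)/(r[a-1]-r[a])
    b=i[-1];return v0+b+(t-r[b])/(r[b+1]-r[b])
print("front",onz("top",[[u,colcross(u,188,205,131,1)] for u in(211,212,213,214,222,223)],6).round(1)[:,:2].tolist())
print("rear",onz("top",[[u,colcross(u,212,228,131,0)] for u in range(209,223,2)],0).round(1)[:,:2].tolist())
print("slot",onz("top",[[u,colcross(u,198,210,131,1)] for u in(217,218,219)],6).round(1)[:,:2].tolist())
d=g[188:230,203:232]
# rib in scene camera: top of rib
s=cv2.cvtColor(cv2.imread("pics/scene0.png"),6); print(s[144:162:1,382:396])
E
```

```text
L deg -3.740793489279222 R deg -4.7256498754457485 resid 0.3822978163314961 0.6388240243272245
460 324.2 281.3
480 322.9 279.6
500 321.6 277.9
520 320.3 276.3
front [[560.0, 316.3], [560.3, 313.4], [560.1, 310.4], [560.7, 307.5], [557.8, 283.9], [557.4, 280.9]]
rear [[473.8, 322.3], [473.3, 316.4], [472.7, 310.5], [472.5, 304.6], [472.4, 298.8], [472.6, 292.9], [472.4, 287.1]]
slot [[536.2, 298.3], [536.2, 295.4], [535.6, 292.4]]
[[144 145 145 145 145 148 145 147 144 146 146 145 148 144]
 [145 147 146 147 145 143 141 143 146 145 146 145 145 145]
 [146 145 146 145 139 128 127 132 141 146 148 146 143 145]
 [146 145 145 135 105 106 110 109 122 144 145 148 146 147]
 [146 147 140 119  73  96 108 107 112 126 144 145 148 146]
 [144 146 140 115  61  67 106 108 104 119 145 146 145 144]
 [146 146 136  96  56  50  76 104  86  88 127 145 144 145]
 [143 145 136  85  54  46  57  61  57  78 123 142 144 144]
 [145 143 134  76  51  49  46  56  55  87 138 146 146 145]
 [147 142 133  67  44  51  50  53  60  80 123 141 146 143]
 [142 134 118  62  52  45  49  50  60  79 110 131 143 143]
 [114 109 106  86  55  52  49  55  60  87 106 115 131 142]
 [105 107 110 100  82  56  54  51  65  96 106 110 113 131]
 [ 82 105 107 104 102  77  61  68  76 101 108 109 109 117]
 [ 72  91 107 107 108  97  84 102 103 106 106 108 108 109]
 [ 88  74 103 110 108 108 105 109 107 109 107 107 109 112]
 [132  85  82 103 106 106 106 108 107 110 108 107 108 109]
 [143 133  89  87 105 108 108 106 107 111 109 105 108 104]]
```

```bash
cat > plan.py <<'E'
import sys
from h import *
# python3 plan.py x y z yaw [die]: shift/spin in tool axes
def die2w(p,yaw=0):
    t=np.radians(8.4); return np.array([629.2+np.cos(t)*p[0]-np.sin(t)*p[1],-61.55+np.sin(t)*p[0]+np.cos(t)*p[1],p[2]]),yaw+8.4
def plan(p,yaw):
    s=env.sense();R=np.array(s["orientation"]);d=R.T@(np.array(p)-s["ee_pos"])
    y0=np.degrees(np.arctan2(R[1,0],R[0,0])); return d.round(1),round(-(yaw-y0),2),s
if __name__=="__main__":
    a=[float(v) for v in sys.argv[1:5]]; p,y=np.array(a[:3]),a[3]
    if len(sys.argv)>5: p,y=die2w(p,y)
    d,sp,s=plan(p,y); print("shift",d.tolist(),"spin",sp,"| pos",s["ee_pos"].round(1),"F",s["wrist_force"].round(1),"w",round(s["gripper_width"],1),"gf",round(s["gripper_force"],1),"t",round(s["clock"],2))
E
python3 plan.py 491 -291.3 110 -1.95
```

```text
shift [406.6, -223.6, 93.9] spin 15.86 | pos [ 150.1 -606.2  203.5] F [-0.  -0.5  0.1] w 85.3 gf 0.0 t 0.1
```

```bash
T='{"translation":[406.6,-223.6,93.9],"spin":15.86,"jaw":0.7}'; unset T
python3 -m handwheel '[{"translation":[45,-25,0],"spin":5,"jaw":0.7},{"translation":[88,-48,0],"spin":10,"jaw":0.7},{"translation":[131,-72,0],"spin":15.86,"jaw":0.7},{"translation":[174,-96,10],"spin":15.86,"jaw":0.7},{"translation":[217,-120,30],"spin":15.86,"jaw":0.7},{"translation":[260,-144,50],"spin":15.86,"jaw":0.7},{"translation":[303,-168,70],"spin":15.86,"jaw":0.7},{"translation":[346,-192,90],"spin":15.86,"jaw":0.7}]' 40; python3 plan.py 491 -291.3 60 -1.95
```

```text
clock: 0.9
ee_pos: [432.2, -343.8, 118.3]
orientation: [[0.999, -0.034, -0.0], [-0.034, -0.999, 0.0], [-0.0, -0.0, -1.0]]
wrist_force: [0.6, -0.0, 0.4]
gripper_width: 59.7
gripper_force: 0.0
shift [57.0, -54.5, 58.3] spin -0.02 | pos [ 432.2 -343.8  118.3] F [ 0.6 -0.   0.4] w 59.7 gf 0.0 t 0.9
```

```bash

python3 -m handwheel '[{"translation":[20,-20,20],"spin":0,"jaw":0.7},{"translation":[40,-40,40],"spin":0,"jaw":0.7},{"translation":[49.5,-47.3,54],"spin":0,"jaw":0.7},{"translation":[49.5,-47.3,54],"spin":0,"jaw":0.7},{"translation":[49.5,-47.3,54],"spin":0,"jaw":0.7},{"translation":[49.5,-47.3,54],"spin":0,"jaw":0.7},{"translation":[49.5,-47.3,54],"spin":0,"jaw":0.7},{"translation":[49.5,-47.3,54],"spin":0,"jaw":0.7}]' 40; python3 plan.py 491 -291.3 5 -1.95
python3 - <<'E'
from h import *
im,d=shot("top","t1");im2,d=shot("scene","s1")
cv2.imwrite("pics/c3.png",np.hstack([crop(im,390,145,64,100,5),crop(im2,180,170,80,100,5)[:, :400]])[:500])
E
```

```text
clock: 1.7
ee_pos: [481.9, -300.8, 65.9]
orientation: [[0.999, -0.036, 0.001], [-0.036, -0.999, -0.001], [0.001, 0.001, -1.0]]
wrist_force: [-0.3, -0.6, -0.4]
gripper_width: 59.4
gripper_force: 0.0
shift [8.7, -9.9, 60.9] spin -0.1 | pos [ 481.9 -300.8   65.9] F [-0.3 -0.6 -0.4] w 59.4 gf 0.0 t 1.7
```

View pics/c3.png

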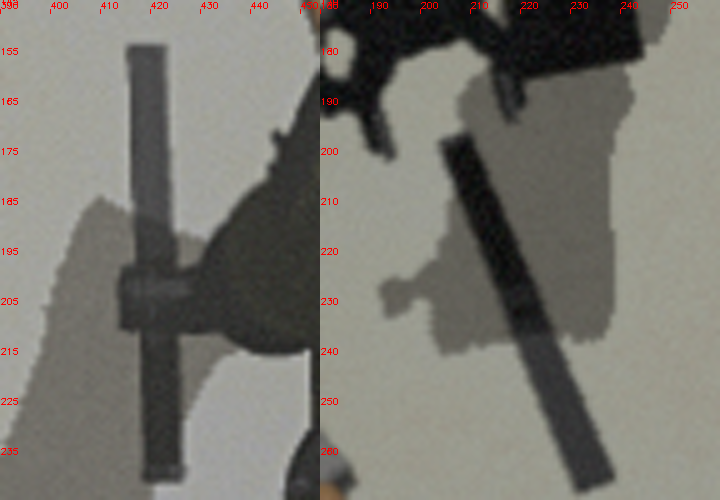

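The gripper (left, around (425,205)) is just behind and to the right of the bar handle. I'll finish the approach and grip.

```bash

python3 -m handwheel '[{"translation":[8.7,-9.9,10],"spin":0,"jaw":0.7},{"translation":[8.7,-9.9,30],"spin":0,"jaw":0.7},{"translation":[8.7,-9.9,50],"spin":0,"jaw":0.7},{"translation":[8.7,-9.9,60],"spin":0,"jaw":0.7},{"translation":[8.7,-9.9,60],"spin":0,"jaw":0.7},{"translation":[8.7,-9.9,60],"spin":0,"jaw":0.4},{"translation":[8.7,-9.9,60],"spin":0,"jaw":0.2},{"translation":[8.7,-9.9,60],"spin":0,"jaw":0.1}]' 40; python3 plan.py 491 -291.3 5 -1.95
```

```text
clock: 2.6
ee_pos: [491.9, -290.3, 6.0]
orientation: [[0.999, -0.034, 0.001], [-0.034, -0.999, -0.001], [0.001, 0.001, -1.0]]
wrist_force: [0.0, 0.3, -0.7]
gripper_width: 16.3
gripper_force: 0.0
shift [-0.9, 1.0, 1.0] spin -0.01 | pos [ 491.9 -290.3    6. ] F [ 0.   0.3 -0.7] w 16.3 gf 0.0 t 2.6
```

```bash

python3 - <<'E'
from h import *
im,d=shot("top","t2");im2,d=shot("scene","s2")
cv2.imwrite("pics/c4.png",np.hstack([crop(im,390,145,64,100,5),crop(im2,180,170,80,100,5)[:, :400]])[:500])
s=env.sense();print(s["gripper_width"],s["gripper_force"])
E
```

```text
8.549583449349711 0.0
```

View pics/c4.png

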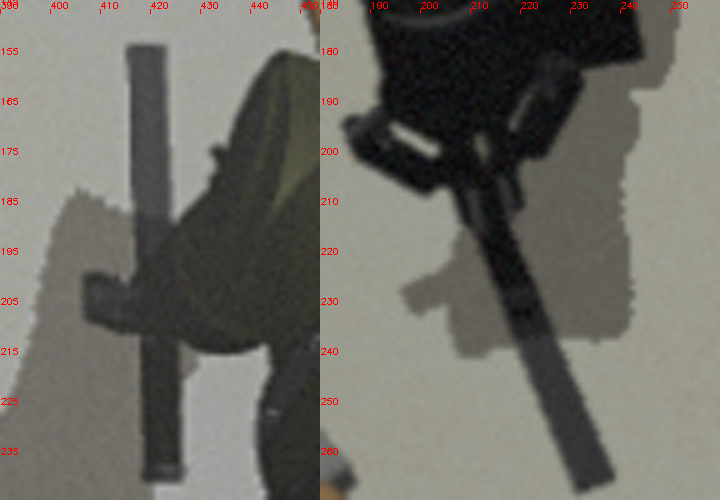

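The fingertips, at (207,213) and (220,207) in the scene view, straddle the handle. I'll shut them fully and read the stop.

```bash

python3 -m handwheel '[{"translation":[0,0,0],"spin":0,"jaw":0},{"translation":[0,0,0],"spin":0,"jaw":0},{"translation":[0,0,0],"spin":0,"jaw":0},{"translation":[0,0,0],"spin":0,"jaw":0},{"translation":[0,0,0],"spin":0,"jaw":0},{"translation":[0,0,0],"spin":0,"jaw":0},{"translation":[0,0,0],"spin":0,"jaw":0},{"translation":[0,0,0],"spin":0,"jaw":0}]' 40; python3 plan.py 491 -291.3 5 -1.95
python3 - <<'E'
from h import *
print(proj("scene",[[491.9,-290.3,6],[491,-291.3,0],[491.9,-290.3,60]]),proj("top",[[491.9,-290.3,6],[491,-291.3,20]]))
im,d=shot("top","t3");im2,d=shot("scene","s3")
cv2.imwrite("pics/c5.png",np.hstack([crop(im,390,145,64,100,5),crop(im2,180,170,80,100,5)[:, :400]])[:500])
E
```

```text
clock: 3.5
ee_pos: [491.4, -290.1, 5.1]
orientation: [[0.999, -0.034, 0.0], [-0.034, -0.999, 0.0], [0.0, -0.0, -1.0]]
wrist_force: [0.1, -0.2, -1.3]
gripper_width: 0.3
gripper_force: 0.0
shift [-0.3, 1.3, 0.1] spin -0.0 | pos [ 491.4 -290.1    5.1] F [ 0.1 -0.2 -1.3] w 0.3 gf 0.0 t 3.5
[[215.83183478 219.41925184]
 [215.74022902 220.71608509]
 [212.61332181 206.46492525]] [[420.5651093  211.6913095 ]
 [421.96540422 211.21441359]]
```

View pics/c5.png

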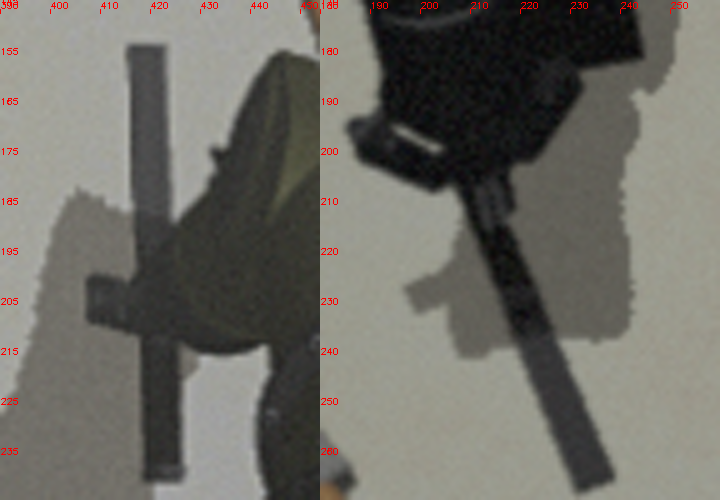

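The shut fingertips (about (214,214)) sit on top of the handle with no force, although the TCP reads z=5, so the tips are higher than reported. I'll check by touching the bench beside the bar.

```bash

python3 -m handwheel '[{"translation":[0,0,-15],"spin":0,"jaw":0},{"translation":[0,-20,-25],"spin":0,"jaw":0},{"translation":[0,-45,-20],"spin":0,"jaw":0},{"translation":[0,-60,-10],"spin":0,"jaw":0},{"translation":[0,-60,0],"spin":0,"jaw":0},{"translation":[0,-60,2],"spin":0,"jaw":0},{"translation":[0,-60,3],"spin":0,"jaw":0},{"translation":[0,-60,3],"spin":0,"jaw":0}]'; python3 plan.py 491 -291.3 5 -1.95
python3 - <<'E'
from h import *
s=env.sense();p=s["ee_pos"];print(proj("scene",[p+[0,0,k] for k in(0,10,20)]).round(1))
im2,d=shot("scene","s4");im,d=shot("top","t4")
cv2.imwrite("pics/c6.png",np.hstack([crop(im,380,145,70,100,5),crop(im2,190,170,80,100,5)[:, :400]])[:500])
E
```

```text
clock: 4.4
ee_pos: [493.3, -231.0, 2.1]
orientation: [[0.999, -0.035, -0.0], [-0.035, -0.999, -0.0], [-0.0, 0.0, -1.0]]
wrist_force: [0.5, -0.4, -0.6]
gripper_width: -0.2
gripper_force: 0.0
shift [-0.2, 60.3, -2.9] spin -0.08 | pos [ 493.3 -231.     2.1] F [ 0.5 -0.4 -0.6] w -0.2 gf 0.0 t 4.4
[[235.9 213.5]
 [235.5 211.2]
 [235.  208.8]]
```

View pics/c6.png

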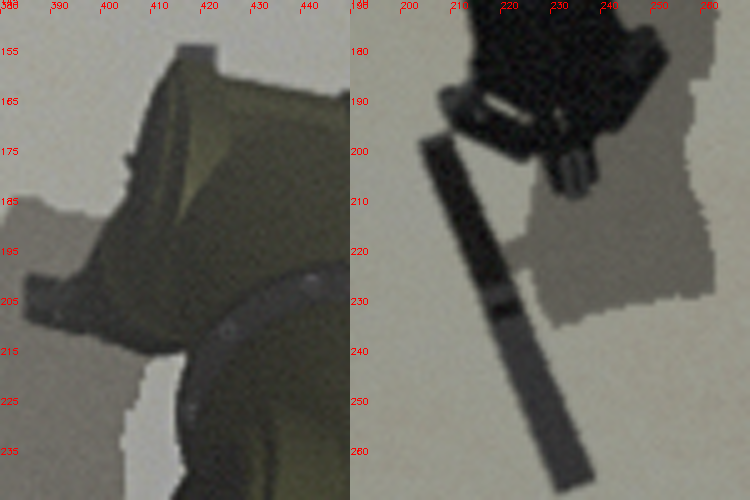

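Here the tip ends at about row 209, while the reported TCP projects to row 213.5, so the tips are roughly 19 mm above the reported TCP. I'll confirm with a gentle touch-down.

```bash

python3 -m handwheel '[{"translation":[0,0,6],"spin":0,"jaw":0},{"translation":[0,0,12],"spin":0,"jaw":0},{"translation":[0,0,13],"spin":0,"jaw":0},{"translation":[0,0,13],"spin":0,"jaw":0},{"translation":[0,0,14],"spin":0,"jaw":0},{"translation":[0,0,14],"spin":0,"jaw":0},{"translation":[0,0,15],"spin":0,"jaw":0},{"translation":[0,0,15],"spin":0,"jaw":0}]'; python3 -m handwheel '[{"translation":[0,0,1],"spin":0,"jaw":0},{"translation":[0,0,1],"spin":0,"jaw":0},{"translation":[0,0,2],"spin":0,"jaw":0},{"translation":[0,0,2],"spin":0,"jaw":0},{"translation":[0,0,3],"spin":0,"jaw":0},{"translation":[0,0,3],"spin":0,"jaw":0},{"translation":[0,0,4],"spin":0,"jaw":0},{"translation":[0,0,4],"spin":0,"jaw":0}]'
```

```text
clock: 5.3
ee_pos: [493.4, -230.1, -12.9]
orientation: [[0.999, -0.034, 0.0], [-0.034, -0.999, 0.0], [0.0, -0.0, -1.0]]
wrist_force: [-0.1, 0.1, 1.4]
gripper_width: -0.2
gripper_force: 0.0
clock: 6.1
ee_pos: [493.3, -230.1, -17.0]
orientation: [[0.999, -0.034, -0.0], [-0.034, -0.999, 0.0], [-0.0, -0.0, -1.0]]
wrist_force: [0.2, -1.6, 0.2]
gripper_width: -0.1
gripper_force: 0.0
```

```bash

python3 -m handwheel '[{"translation":[0,0,1],"spin":0,"jaw":0},{"translation":[0,0,1],"spin":0,"jaw":0},{"translation":[0,0,2],"spin":0,"jaw":0},{"translation":[0,0,2],"spin":0,"jaw":0},{"translation":[0,0,3],"spin":0,"jaw":0},{"translation":[0,0,3],"spin":0,"jaw":0},{"translation":[0,0,3],"spin":0,"jaw":0},{"translation":[0,0,3],"spin":0,"jaw":0}]'
```

```text
clock: 6.9
ee_pos: [493.5, -230.1, -19.8]
orientation: [[0.999, -0.034, 0.0], [-0.034, -0.999, 0.0], [0.0, -0.0, -1.0]]
wrist_force: [0.5, 0.3, -0.1]
gripper_width: 0.2
gripper_force: 0.0
```

```bash

python3 -m handwheel '[{"translation":[0,0,0.5],"spin":0,"jaw":0},{"translation":[0,0,1],"spin":0,"jaw":0},{"translation":[0,0,1.5],"spin":0,"jaw":0},{"translation":[0,0,2],"spin":0,"jaw":0},{"translation":[0,0,2.5],"spin":0,"jaw":0},{"translation":[0,0,3],"spin":0,"jaw":0},{"translation":[0,0,3],"spin":0,"jaw":0},{"translation":[0,0,3],"spin":0,"jaw":0}]'; python3 - <<'E'
from workcell import env; print(env.grip_depth,[a for a in dir(env) if a[0]!='_'])
E
```

```text
clock: 7.7
ee_pos: [493.4, -230.1, -22.9]
orientation: [[0.999, -0.034, -0.0], [-0.034, -0.999, 0.0], [-0.0, -0.0, -1.0]]
wrist_force: [0.1, -0.2, -0.8]
gripper_width: 0.2
gripper_force: 0.0
18.700000000000003 ['PlanningError', 'grip_depth', 'sense']
```

```bash

python3 -m handwheel '[{"translation":[0,0,0.5],"spin":0,"jaw":0},{"translation":[0,0,1],"spin":0,"jaw":0},{"translation":[0,0,1.5],"spin":0,"jaw":0},{"translation":[0,0,2],"spin":0,"jaw":0},{"translation":[0,0,2.5],"spin":0,"jaw":0},{"translation":[0,0,3],"spin":0,"jaw":0},{"translation":[0,0,3],"spin":0,"jaw":0},{"translation":[0,0,3],"spin":0,"jaw":0}]'; python3 - <<'E'
from h import *
s=env.sense();p=s["ee_pos"];print(p,proj("scene",[p+[0,0,k] for k in(0,10,20,30)]).round(1))
im2,d=shot("scene","s5")
cv2.imwrite("pics/c7.png",crop(im2,190,170,80,70,8))
E
```

```text
clock: 8.5
ee_pos: [493.4, -230.1, -25.9]
orientation: [[0.999, -0.034, -0.0], [-0.034, -0.999, 0.0], [-0.0, -0.0, -1.0]]
wrist_force: [-0.0, 0.5, 0.9]
gripper_width: 0.1
gripper_force: 0.0
[ 493.35919553 -230.09862163  -25.89890304] [[237.5 219.8]
 [237.  217.5]
 [236.6 215.2]
 [236.2 212.9]]
```

View pics/c7.png

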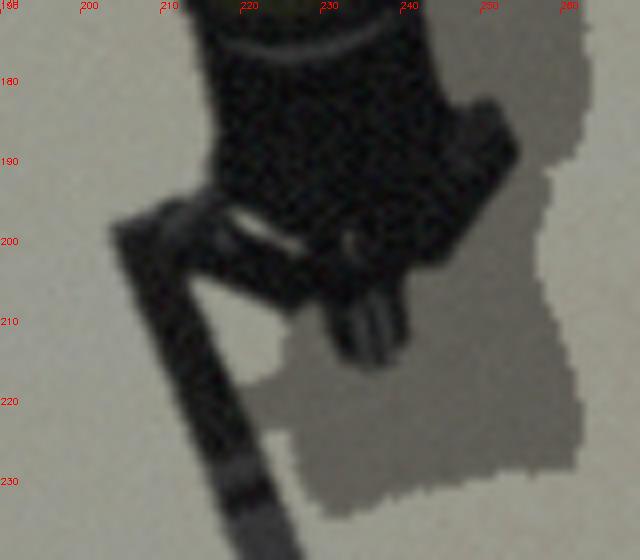

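The shut tip ends at about row 216, still above its shadow on the bench. I'll keep feeling downward.

```bash

python3 -m handwheel '[{"translation":[0,0,0.5],"spin":0,"jaw":0},{"translation":[0,0,1],"spin":0,"jaw":0},{"translation":[0,0,1.5],"spin":0,"jaw":0},{"translation":[0,0,2],"spin":0,"jaw":0},{"translation":[0,0,2.5],"spin":0,"jaw":0},{"translation":[0,0,3],"spin":0,"jaw":0},{"translation":[0,0,3.5],"spin":0,"jaw":0},{"translation":[0,0,3.5],"spin":0,"jaw":0}]'|grep -E "pos|wrist";python3 -m handwheel '[{"translation":[0,0,0.5],"spin":0,"jaw":0},{"translation":[0,0,1],"spin":0,"jaw":0},{"translation":[0,0,1.5],"spin":0,"jaw":0},{"translation":[0,0,2],"spin":0,"jaw":0},{"translation":[0,0,2.5],"spin":0,"jaw":0},{"translation":[0,0,3],"spin":0,"jaw":0},{"translation":[0,0,3],"spin":0,"jaw":0},{"translation":[0,0,3],"spin":0,"jaw":0}]'|grep -E "pos|wrist"
```

```text
ee_pos: [493.5, -230.2, -27.0]
wrist_force: [-6.5, 2.9, 27.5]
ee_pos: [493.5, -230.2, -27.2]
wrist_force: [-14.7, 6.3, 60.0]
```

Contact at ee z ≈ −27, so the true tip height is reported z + 27. Now backing off, going back over the handle, and gripping with the tips about 3 mm above the bench.

```bash

python3 -m handwheel '[{"translation":[0,0,-20],"spin":0,"jaw":0.5},{"translation":[0,0,-45],"spin":0,"jaw":0.6},{"translation":[-0.4,25,-50],"spin":0,"jaw":0.6},{"translation":[-0.4,50,-50],"spin":0,"jaw":0.6},{"translation":[-0.4,61.1,-50],"spin":0,"jaw":0.6},{"translation":[-0.4,61.1,-40],"spin":0,"jaw":0.6},{"translation":[-0.4,61.1,-20],"spin":0,"jaw":0.6},{"translation":[-0.4,61.1,-9],"spin":0,"jaw":0.6}]' |grep -E "pos|wrist|width"
python3 -m handwheel '[{"translation":[0,0,0],"spin":0,"jaw":0.3},{"translation":[0,0,0],"spin":0,"jaw":0.2},{"translation":[0,0,0],"spin":0,"jaw":0.1},{"translation":[0,0,0],"spin":0,"jaw":0},{"translation":[0,0,0],"spin":0,"jaw":0},{"translation":[0,0,0],"spin":0,"jaw":0},{"translation":[0,0,0],"spin":0,"jaw":0},{"translation":[0,0,0],"spin":0,"jaw":0}]' 30; python3 plan.py 491 -291.3 -24 -1.95
```

```text
ee_pos: [490.2, -289.0, -25.5]
wrist_force: [0.0, -0.2, -0.2]
gripper_width: 51.4
clock: 11.75
ee_pos: [490.9, -291.2, -23.3]
orientation: [[0.999, -0.034, 0.0], [-0.034, -0.999, 0.0], [0.0, -0.0, -1.0]]
wrist_force: [0.4, -0.7, -3.3]
gripper_width: 19.1
gripper_force: 30.5
shift [0.1, 0.1, 0.7] spin -0.01 | pos [ 490.9 -291.2  -23.3] F [ 0.4 -0.7 -3.3] w 19.1 gf 30.5 t 11.75
```

```bash

python3 -m handwheel '[{"translation":[0,0,-5],"spin":0,"jaw":0},{"translation":[0,0,-15],"spin":0,"jaw":0},{"translation":[0,0,-30],"spin":0,"jaw":0},{"translation":[0,0,-45],"spin":0,"jaw":0},{"translation":[0,0,-60],"spin":0,"jaw":0},{"translation":[0,0,-75],"spin":0,"jaw":0},{"translation":[0,0,-80],"spin":0,"jaw":0},{"translation":[0,0,-80],"spin":0,"jaw":0}]' 20|grep -E "pos|wrist|width|force"; python3 - <<'E'
from h import *
s=env.sense();print(s["wrist_torque"],s["wrist_force"])
im2,d=shot("scene","s6");im,dt=shot("top","t6")
r=rays("top",[(u,v) for v in range(140,200,6) for u in(418,)])
# depth along blade, top camera, median over columns
R=np.array(I["top"]["rotation"])
for v in range(146,200,5):
    best=[]
    for u in range(405,430):
        p=np.array(I["top"]["origin"])+rays("top",[(u,v)])[0]*dt[v,u]; 
        if im[v,u].mean()<100: best.append(p)
    if best: print(v,len(best),np.median(best,axis=0).round(0))
E
```

```text
ee_pos: [491.5, -291.5, 57.8]
wrist_force: [0.2, 0.1, -3.3]
gripper_width: 19.3
gripper_force: 30.6
[0.04777266 0.06021387 0.0057919 ] [ 0.21061621  0.12736987 -3.33555787]
146 7 [ 664. -297.   90.]
151 7 [ 650. -296.   88.]
156 7 [ 636. -295.   86.]
161 8 [ 621. -295.   87.]
166 8 [ 607. -296.   87.]
171 8 [ 592. -293.   88.]
176 8 [ 578. -295.   90.]
181 8 [ 564. -294.   88.]
186 7 [ 547. -287.  104.]
191 7 [ 509. -258.  224.]
196 17 [ 502. -252.  196.]
```

The bar is held level at z≈81 and doesn't droop. Since the tool can't pitch, I'll tilt the bar by slipping its tip flat under the plate's overhang to the left of the fulcrum (y≈66) and raising the handle, so the lip holds the tip down.

```bash
python3 plan.py -200 66 45 0 die
```

```text
shift [-77.9, -263.1, 11.4] spin -10.35 | pos [ 490.6 -291.1   56.4] F [-0.5 -0.8 -4. ] w 19.6 gf 30.6 t 12.65
```

```bash

python3 -m handwheel '[{"translation":[-12,-30,0],"spin":0,"jaw":0},{"translation":[-26,-75,0],"spin":-3,"jaw":0},{"translation":[-40,-120,0],"spin":-6,"jaw":0},{"translation":[-54,-165,0],"spin":-9,"jaw":0},{"translation":[-66,-210,0],"spin":-10.35,"jaw":0},{"translation":[-77.9,-250,0],"spin":-10.35,"jaw":0},{"translation":[-77.9,-263,0],"spin":-10.35,"jaw":0},{"translation":[-77.9,-263,0],"spin":-10.35,"jaw":0}]' |grep -E "wrist"; python3 plan.py -200 66 -19 0 die
```

```text
wrist_force: [0.9, -1.4, -2.4]
shift [-0.2, 2.5, 75.3] spin 0.28 | pos [421.6 -23.   56.3] F [ 0.9 -1.4 -2.4] w 19.6 gf 30.5 t 13.45
```

```bash

python3 -m handwheel '[{"translation":[0,2,25],"spin":0,"jaw":0},{"translation":[0,2,50],"spin":0,"jaw":0},{"translation":[0,2,70],"spin":0,"jaw":0},{"translation":[0,2,75],"spin":0,"jaw":0},{"translation":[0,2,75],"spin":0,"jaw":0},{"translation":[0,2,75],"spin":0,"jaw":0},{"translation":[0,2,75],"spin":0,"jaw":0},{"translation":[0,2,75],"spin":0,"jaw":0}]' |grep -E "wrist"; python3 plan.py -160 66 -19 0 die
python3 - <<'E'
from h import *
im2,d=shot("scene","s7");im,dt=shot("top","t7")
cv2.imwrite("pics/c8.png",np.hstack([crop(im,290,120,80,120,5),crop(im2,270,150,80,120,5)])[:600])
E
```

```text
wrist_force: [-0.5, 0.2, -3.7]
shift [39.2, -2.5, 1.4] spin -0.02 | pos [422.9 -27.8 -17.6] F [-0.5  0.2 -3.7] w 19.5 gf 30.5 t 14.25
```

View pics/c8.png

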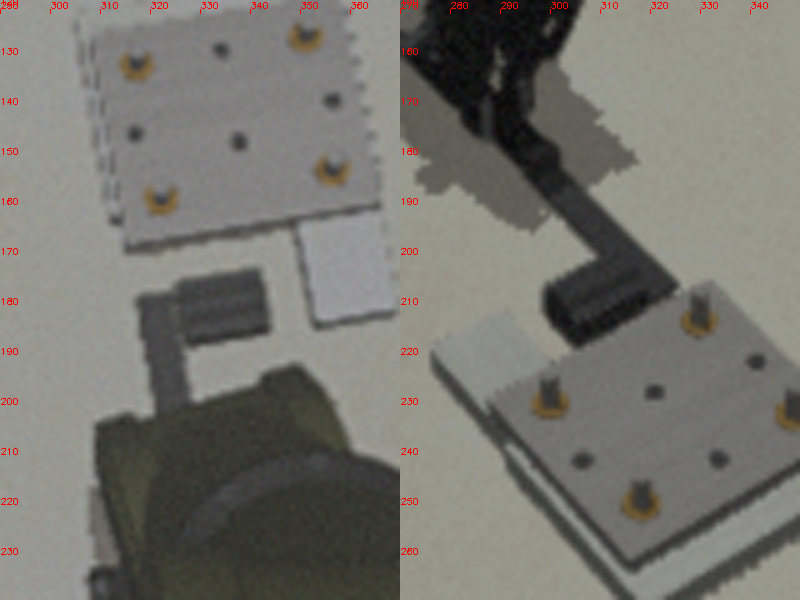

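The top view shows the blade beside the fulcrum, tip at (319,180) and still in front of the lip. The scene view agrees: it is clear of the ridge with its tip at about (323,207). That was my last picture, so from here on I go by numbers.

```bash

python3 -m handwheel '[{"translation":[0,-2.5,0],"spin":0,"jaw":0},{"translation":[10,-2.5,0],"spin":0,"jaw":0},{"translation":[20,-2.5,0],"spin":0,"jaw":0},{"translation":[30,-2.5,0],"spin":0,"jaw":0},{"translation":[39,-2.5,0],"spin":0,"jaw":0},{"translation":[39,-2.5,0],"spin":0,"jaw":0},{"translation":[39,-2.5,-6],"spin":0,"jaw":0},{"translation":[39,-2.5,-10],"spin":0,"jaw":0}]' |grep -E "wrist"; python3 plan.py -160 66 -19 0 die
python3 -m handwheel '[{"translation":[0,0,-7],"spin":0,"jaw":0},{"translation":[1,0,-14],"spin":0,"jaw":0},{"translation":[2,0,-21],"spin":0,"jaw":0},{"translation":[3,0,-28],"spin":0,"jaw":0},{"translation":[5,0,-35],"spin":0,"jaw":0},{"translation":[5,0,-35],"spin":0,"jaw":0},{"translation":[5,0,-35],"spin":0,"jaw":0},{"translation":[5,0,-35],"spin":0,"jaw":0}]' |grep -E "wrist"; python3 plan.py -140 66 67 0 die
```

```text
wrist_force: [0.0, 0.9, -4.6]
shift [1.5, 0.3, 10.9] spin -0.0 | pos [459.8 -19.6  -8.1] F [ 0.   0.9 -4.6] w 19.4 gf 30.5 t 15.15
wrist_force: [0.6, 0.2, -3.5]
shift [15.6, 0.3, -40.4] spin 0.0 | pos [465.6 -18.7  26.6] F [ 0.6  0.2 -3.5] w 19.3 gf 29.9 t 15.95
```

```bash
cat > look.py <<'E'
from h import *
T=np.radians(8.4);RD=np.array([[np.cos(T),-np.sin(T),0],[np.sin(T),np.cos(T),0],[0,0,1]]);OD=np.array([629.2,-61.55,0])
def cloud(n,d):
    v,u=np.mgrid[:400,:640]; r=rays(n,np.c_[u.ravel(),v.ravel()]); k=d.ravel()>0
    return ((np.array(I[n]["origin"])+r*d.ravel()[:,None])-OD)@RD,k
def look(y0,half=7,xs=range(-260,60,15)):
    for n in("top","scene"):
        _,d=optics.read_camera(n);P,k=cloud(n,d)
        pl=k&(abs(P[:,0]-65)<35)&(abs(P[:,1])<60)&(P[:,2]<75); be=k&(abs(P[:,0]+30)<20)&(abs(P[:,1]-130)<30)&(P[:,2]<20)
        la=k&(abs(P[:,0]+30)<20)&(abs(P[:,1]+50)<15)&(P[:,2]<40)
        print(n,"plate z %.1f bench %.1f landing %.1f"%(np.median(P[pl,2]),np.median(P[be,2]),np.median(P[la,2])))
        print(" ",[(x,round(float(np.median(P[m,2])),0),int(m.sum())) for x in xs for m in[k&(abs(P[:,1]-y0)<half)&(abs(P[:,0]-x)<7)&(P[:,2]<150)&(P[:,2]>8)] if m.sum()>3])
if __name__=="__main__":
    import sys; look(float(sys.argv[1]))
E
python3 look.py 66
```

```text
top plate z 37.8 bench 1.5 landing 23.3
  [(-20, 27.0, 11), (-5, 25.0, 27), (10, 37.0, 25), (25, 38.0, 22), (40, 37.0, 22), (55, 37.0, 25)]
scene plate z 34.3 bench -0.6 landing 21.4
  [(-215, 82.0, 7), (-200, 79.0, 6), (-155, 69.0, 16), (-140, 68.0, 35), (-125, 62.0, 16), (-110, 59.0, 30), (-95, 42.0, 19), (-80, 38.0, 20), (-65, 34.0, 17), (-50, 31.0, 19), (-35, 28.0, 22), (-20, 26.0, 21), (-5, 24.0, 7), (10, 35.0, 7), (25, 35.0, 20), (40, 35.0, 19), (55, 35.0, 16)]
```

The bar is pivoting under the lip as intended, now at about 13°. I'll continue to about 28°.

```bash

python3 -m handwheel '[{"translation":[2,0,-7],"spin":0,"jaw":0},{"translation":[4,0,-14],"spin":0,"jaw":0},{"translation":[6.5,0,-21],"spin":0,"jaw":0},{"translation":[9.5,0,-28],"spin":0,"jaw":0},{"translation":[12.5,0,-35],"spin":0,"jaw":0},{"translation":[15.5,0,-42],"spin":0,"jaw":0},{"translation":[16,0,-43],"spin":0,"jaw":0},{"translation":[16,0,-43],"spin":0,"jaw":0}]' |grep -E "wrist"; python3 plan.py -140 66 67 0 die; python3 look.py 66
```

```text
wrist_force: [-1.0, -1.4, -4.6]
shift [-0.5, 0.2, 2.9] spin -0.01 | pos [481.5 -16.4  69.9] F [-1.  -1.4 -4.6] w 19.0 gf 29.2 t 16.85
top plate z 37.8 bench 1.4 landing 23.3
  [(25, 39.0, 23), (40, 38.0, 21), (55, 39.0, 25)]
scene plate z 34.4 bench -0.6 landing 21.3
  [(-185, 135.0, 5), (-140, 109.0, 20), (-125, 104.0, 23), (-110, 95.0, 23), (-95, 80.0, 41), (-80, 64.0, 23), (-65, 56.0, 27), (-50, 47.0, 28), (-35, 39.0, 25), (-20, 32.0, 24), (-5, 28.0, 8), (10, 35.0, 9), (25, 36.0, 22), (40, 35.0, 18), (55, 34.0, 20)]
```

```bash

python3 -m handwheel '[{"translation":[2,0,-4],"spin":0,"jaw":0},{"translation":[4.5,0,-8],"spin":0,"jaw":0},{"translation":[7.5,0,-12],"spin":0,"jaw":0},{"translation":[7.5,0,-12],"spin":0,"jaw":0},{"translation":[6,0,-9],"spin":0,"jaw":0},{"translation":[-5,0,-9],"spin":0,"jaw":0},{"translation":[-20,0,-9],"spin":0,"jaw":0},{"translation":[-35,0,-9],"spin":0,"jaw":0}]' |grep -E "wrist"; 
python3 -m handwheel '[{"translation":[-15,0,0],"spin":0,"jaw":0},{"translation":[-27,0,-15],"spin":0,"jaw":0},{"translation":[-27,0,-35],"spin":0,"jaw":0},{"translation":[-27,0,-42],"spin":0,"jaw":0},{"translation":[-27,0,-42],"spin":0,"jaw":0},{"translation":[-27,0,-42],"spin":0,"jaw":0},{"translation":[-27,0,-42],"spin":0,"jaw":0},{"translation":[-27,0,-42],"spin":0,"jaw":0}]' 60|grep -E "wrist|force"; python3 plan.py -200 25 120 0 die; python3 look.py 66
```

```text
wrist_force: [-0.3, -0.8, -3.3]
wrist_force: [-0.4, -0.3, -4.2]
gripper_force: 64.3
shift [2.1, 41.4, -0.1] spin 0.01 | pos [419.6 -25.4 119.9] F [-0.4 -0.3 -4.2] w 18.6 gf 64.3 t 18.55
top plate z 37.7 bench 1.7 landing 23.5
  [(-5, 33.0, 5), (10, 38.0, 25), (25, 38.0, 25), (40, 36.0, 21), (55, 38.0, 23)]
scene plate z 34.3 bench -0.3 landing 21.5
  [(-185, 147.0, 13), (-170, 140.0, 28), (-155, 117.0, 37), (-140, 106.0, 23), (-125, 95.0, 28), (-110, 85.0, 27), (-95, 76.0, 24), (-80, 68.0, 28), (-65, 59.0, 17), (10, 36.0, 7), (25, 36.0, 18), (40, 37.0, 18), (55, 36.0, 17)]
```

Tilt is about 32° with the bar clear at the left. Moving over to y=25, then sliding it in along its own axis, just above the ridge.

```bash

python3 -m handwheel '[{"translation":[0,15,0],"spin":0,"jaw":0},{"translation":[0,30,0],"spin":0,"jaw":0},{"translation":[0,41.4,0],"spin":0,"jaw":0},{"translation":[0,41.4,0],"spin":0,"jaw":0},{"translation":[0,41.4,0],"spin":0,"jaw":0},{"translation":[10,41.4,6.3],"spin":0,"jaw":0},{"translation":[25,41.4,15.7],"spin":0,"jaw":0},{"translation":[40,41.4,25.1],"spin":0,"jaw":0}]' |grep -E "wrist"; 
python3 -m handwheel '[{"translation":[2,0,1.2],"spin":0,"jaw":0},{"translation":[4,0,2.5],"spin":0,"jaw":0},{"translation":[6,0,3.8],"spin":0,"jaw":0},{"translation":[8,0,5],"spin":0,"jaw":0},{"translation":[10,0,6.3],"spin":0,"jaw":0},{"translation":[10,0,6.3],"spin":0,"jaw":0},{"translation":[10,0,6.3],"spin":0,"jaw":0},{"translation":[10,0,6.3],"spin":0,"jaw":0}]' |grep -E "wrist"; python3 plan.py -136 25 78.5 0 die;python3 look.py 25
```

```text
wrist_force: [-0.3, -0.7, -3.2]
wrist_force: [1.5, 0.9, -3.2]
shift [15.6, -0.2, 10.9] spin -0.01 | pos [475.6 -59.2  89.4] F [ 1.5  0.9 -3.2] w 17.9 gf 64.2 t 20.25
top plate z 37.7 bench 1.7 landing nan
  [(25, 38.0, 23), (40, 36.0, 22), (55, 38.0, 23)]
scene plate z 34.4 bench -0.8 landing 21.4
  [(-170, 140.0, 5), (-155, 131.0, 16), (-140, 123.0, 30), (-125, 114.0, 28), (-110, 95.0, 45), (-95, 79.0, 25), (-80, 68.0, 31), (-65, 59.0, 26), (-50, 50.0, 26), (-35, 40.0, 29), (-20, 31.0, 30), (-5, 35.0, 5), (10, 35.0, 24), (25, 34.0, 19), (40, 35.0, 21), (55, 35.0, 19)]
  return _methods._mean(a, axis=axis, dtype=dtype,
  ret = ret.dtype.type(ret / rcount)
```

```bash

python3 -m handwheel '[{"translation":[3,0,1.9],"spin":0,"jaw":0},{"translation":[6,0,3.8],"spin":0,"jaw":0},{"translation":[9,0,5.7],"spin":0,"jaw":0},{"translation":[12,0,7.6],"spin":0,"jaw":0},{"translation":[15,0,9.5],"spin":0,"jaw":0},{"translation":[17,0,10.7],"spin":0,"jaw":0},{"translation":[17,0,10.7],"spin":0,"jaw":0},{"translation":[17,0,10.7],"spin":0,"jaw":0}]' |grep -E "wrist"; python3 plan.py -136 25 78.5 0 die;python3 look.py 25|tail -2
```

```text
wrist_force: [1.4, -0.7, -2.6]
shift [-1.5, -0.0, -0.0] spin 0.01 | pos [492.5 -56.5  78.5] F [ 1.4 -0.7 -2.6] w 18.3 gf 64.2 t 21.15
scene plate z 34.6 bench -0.7 landing 21.2
  [(-140, 122.0, 16), (-125, 115.0, 24), (-110, 103.0, 28), (-95, 89.0, 42), (-80, 68.0, 28), (-65, 60.0, 25), (-50, 49.0, 27), (-35, 40.0, 29), (-20, 29.0, 25), (-5, 26.0, 8), (10, 36.0, 20), (25, 35.0, 20), (40, 35.0, 17), (55, 35.0, 22)]
  return _methods._mean(a, axis=axis, dtype=dtype,
  ret = ret.dtype.type(ret / rcount)
```

Tip is about 11 mm under the lip. Now prying in stages.

```bash

python3 -m handwheel '[{"translation":[-4,0,5],"spin":0,"jaw":0},{"translation":[-9,0,11.7],"spin":0,"jaw":0},{"translation":[-11.5,0,15],"spin":0,"jaw":0},{"translation":[-14,0,19],"spin":0,"jaw":0},{"translation":[-16.5,0,23.5],"spin":0,"jaw":0},{"translation":[-19,0,28],"spin":0,"jaw":0},{"translation":[-19,0,28],"spin":0,"jaw":0},{"translation":[-19,0,28],"spin":0,"jaw":0}]' |grep -E "wrist"; python3 plan.py -160.9 25 32.5 0 die;python3 look.py 25 2>/dev/null
```

```text
wrist_force: [-0.6, -0.0, 17.2]
shift [-7.8, -0.4, 19.2] spin -0.02 | pos [474.1 -59.6  51.8] F [-0.6 -0.  17.2] w 18.2 gf 68.8 t 22.05
top plate z 41.1 bench 1.9 landing nan
  [(-5, 35.0, 8), (10, 41.0, 23), (25, 41.0, 23), (40, 42.0, 24), (55, 41.0, 20)]
scene plate z 37.6 bench -0.4 landing 21.5
  [(-200, 112.0, 4), (-155, 94.0, 15), (-140, 89.0, 26), (-125, 84.0, 18), (-110, 79.0, 24), (-95, 59.0, 26), (-80, 54.0, 24), (-65, 49.0, 21), (-50, 43.0, 23), (-35, 37.0, 22), (-20, 32.0, 26), (-5, 29.0, 8), (10, 39.0, 21), (25, 39.0, 18), (40, 38.0, 20), (55, 39.0, 22)]
```

```bash

python3 -m handwheel '[{"translation":[-1.5,0,3],"spin":0,"jaw":0},{"translation":[-3,0,6],"spin":0,"jaw":0},{"translation":[-4.3,0,9],"spin":0,"jaw":0},{"translation":[-5.6,0,12],"spin":0,"jaw":0},{"translation":[-6.8,0,15],"spin":0,"jaw":0},{"translation":[-8,0,18],"spin":0,"jaw":0},{"translation":[-8,0,18],"spin":0,"jaw":0},{"translation":[-8,0,18],"spin":0,"jaw":0}]' |grep -E "wrist"; python3 plan.py -160.9 25 32.5 0 die;python3 look.py 25 2>/dev/null
```

```text
wrist_force: [-1.9, 0.6, 16.8]
shift [0.8, -0.4, 1.0] spin -0.01 | pos [465.6 -60.8  33.5] F [-1.9  0.6 16.8] w 18.3 gf 70.7 t 22.95
top plate z 47.2 bench 1.6 landing 24.7
  [(-20, 37.0, 15), (-5, 36.0, 27), (10, 48.0, 23), (25, 46.0, 24), (40, 46.0, 24), (55, 47.0, 22)]
scene plate z 43.7 bench -0.5 landing 21.3
  [(-215, 87.0, 8), (-170, 79.0, 9), (-155, 93.0, 33), (-140, 73.0, 17), (-125, 70.0, 18), (-110, 64.0, 36), (-95, 49.0, 17), (-80, 47.0, 21), (-65, 44.0, 18), (-50, 41.0, 21), (-35, 37.0, 23), (-20, 35.0, 22), (-5, 35.0, 8), (10, 44.0, 17), (25, 45.0, 19), (40, 44.0, 22), (55, 45.0, 19)]
```

```bash

python3 -m handwheel '[{"translation":[-0.5,0,2],"spin":0,"jaw":0},{"translation":[-1,0,4],"spin":0,"jaw":0},{"translation":[-1.5,0,6],"spin":0,"jaw":0},{"translation":[-2,0,7.5],"spin":0,"jaw":0},{"translation":[-2,0,7.5],"spin":0,"jaw":0},{"translation":[-2,0,7.5],"spin":0,"jaw":0},{"translation":[-2,0,7.5],"spin":0,"jaw":0},{"translation":[-2,0,7.5],"spin":0,"jaw":0}]' |grep -E "wrist"; python3 plan.py -160.9 25 32.5 0 die;python3 look.py 25 2>/dev/null|grep plate
```

```text
wrist_force: [-1.9, -0.0, 15.2]
shift [3.5, -0.4, -6.6] spin -0.02 | pos [462.9 -61.2  25.9] F [-1.9 -0.  15.2] w 18.2 gf 71.4 t 23.85
top plate z 49.5 bench 1.6 landing 23.7
scene plate z 46.2 bench -0.6 landing 21.2
```

Lift is 11.8 mm. Unloading and withdrawing along the bar's slope.

```bash

python3 -m handwheel '[{"translation":[0,0,-1.5],"spin":0,"jaw":0},{"translation":[-8,0,-2.8],"spin":0,"jaw":0},{"translation":[-16,0,-4],"spin":0,"jaw":0},{"translation":[-25,0,-6],"spin":0,"jaw":0},{"translation":[-38,0,-9],"spin":0,"jaw":0},{"translation":[-50,0,-13],"spin":0,"jaw":0},{"translation":[-50,0,-35],"spin":0,"jaw":0},{"translation":[-50,0,-60],"spin":0,"jaw":0}]' |grep -E "wrist"; python3 plan.py 491 -291.3 100 -1.95;python3 look.py 25 2>/dev/null
```

```text
wrist_force: [0.8, -1.0, -4.0]
shift [47.0, 232.3, -15.7] spin 10.33 | pos [410.6 -68.3  84.8] F [ 0.8 -1.  -4. ] w 18.2 gf 68.8 t 24.75
top plate z 49.7 bench 1.4 landing 23.5
  [(-95, 96.0, 4), (-80, 96.0, 24), (-65, 92.0, 26), (-50, 91.0, 28), (-20, 29.0, 10), (-5, 46.0, 6), (10, 49.0, 23), (25, 50.0, 23), (40, 50.0, 26), (55, 50.0, 23)]
scene plate z 46.2 bench -0.5 landing 21.3
  [(-230, 134.0, 4), (-215, 132.0, 12), (-200, 130.0, 19), (-185, 127.0, 18), (-170, 126.0, 18), (-155, 112.0, 36), (-140, 107.0, 16), (-125, 106.0, 20), (-110, 102.0, 19), (-95, 99.0, 21), (-80, 98.0, 20), (-65, 96.0, 23), (-50, 92.0, 30), (-35, 31.0, 27), (-20, 22.0, 17), (10, 48.0, 21), (25, 47.0, 19), (40, 47.0, 20), (55, 46.0, 23)]
```

```bash

python3 -m handwheel '[{"translation":[5,35,0],"spin":2,"jaw":0},{"translation":[14,75,0],"spin":4,"jaw":0},{"translation":[23,120,0],"spin":6,"jaw":0},{"translation":[32,165,0],"spin":8,"jaw":0},{"translation":[42,210,0],"spin":10.3,"jaw":0},{"translation":[47,232,0],"spin":10.3,"jaw":0},{"translation":[47,232,0],"spin":10.3,"jaw":0},{"translation":[47,232,10],"spin":10.3,"jaw":0}]' |grep -E "wrist"; python3 plan.py 491 -291.3 -21 -1.95
```

```text
wrist_force: [0.2, 0.4, -3.9]
shift [-2.4, 0.8, 95.2] spin -0.01 | pos [ 493.5 -290.7   74.2] F [ 0.2  0.4 -3.9] w 18.4 gf 69.0 t 25.65
```

```bash

python3 -m handwheel '[{"translation":[-2,0,20],"spin":0,"jaw":0},{"translation":[-2,0,40],"spin":0,"jaw":0},{"translation":[-2,0,55],"spin":0,"jaw":0},{"translation":[-2,0,65],"spin":0,"jaw":0},{"translation":[-2,0,75],"spin":0,"jaw":0},{"translation":[-2,0,83],"spin":0,"jaw":0},{"translation":[-2,0,89],"spin":0,"jaw":0},{"translation":[-2,0,92],"spin":0,"jaw":0}]' |grep -E "wrist|pos"; python3 -m handwheel '[{"translation":[0,0,0],"spin":0,"jaw":0},{"translation":[0,0,1],"spin":0,"jaw":0},{"translation":[0,0,2],"spin":0,"jaw":0},{"translation":[0,0,3],"spin":0,"jaw":0},{"translation":[0,0,3],"spin":0,"jaw":0},{"translation":[0,0,3],"spin":0,"jaw":0},{"translation":[0,0,3],"spin":0,"jaw":0},{"translation":[0,0,3],"spin":0,"jaw":0}]'|grep -E "wrist|pos"
```

```text
ee_pos: [492.4, -290.7, -17.2]
wrist_force: [-4.3, 0.2, 1.7]
ee_pos: [492.7, -290.8, -19.9]
wrist_force: [-1.6, -0.3, -0.2]
```

```bash

python3 -m handwheel '[{"translation":[0,0,1],"spin":0,"jaw":0},{"translation":[0,0,2],"spin":0,"jaw":0},{"translation":[0,0,2],"spin":0,"jaw":0},{"translation":[0,0,2],"spin":0,"jaw":0.3},{"translation":[0,0,2],"spin":0,"jaw":0.5},{"translation":[0,0,-10],"spin":0,"jaw":0.6},{"translation":[0,0,-50],"spin":0,"jaw":0.6},{"translation":[0,0,-100],"spin":0,"jaw":0.6}]' |grep -E "wrist|pos|width"; python3 plan.py 483.6 300.9 80 -4.2
```

```text
ee_pos: [491.4, -289.9, 80.3]
wrist_force: [0.8, -1.1, 0.1]
gripper_width: 51.3
shift [-27.1, -590.2, 1.6] spin 2.33 | pos [ 491.4 -289.9   80.3] F [ 0.8 -1.1  0.1] w 51.3 gf 0.0 t 28.05
```

```bash

python3 -m handwheel '[{"translation":[0,-45,0],"spin":0,"jaw":0.6},{"translation":[0,-93,0],"spin":0,"jaw":0.6},{"translation":[0,-141,0],"spin":0,"jaw":0.6},{"translation":[0,-189,0],"spin":0,"jaw":0.6},{"translation":[0,-237,0],"spin":0,"jaw":0.6},{"translation":[0,-285,0],"spin":0,"jaw":0.6},{"translation":[0,-333,0],"spin":0,"jaw":0.6},{"translation":[0,-381,0],"spin":0,"jaw":0.6}]' |grep -E "wrist|pos|width"; python3 plan.py 483.6 300.9 40 -4.2; python3 - <<'E'
from h import *
im,d=shot("top","t9"); g=cv2.cvtColor(im,6).astype(float)
# bar check
c=(g<100).astype(np.uint8)[140:250,405:440]; k=max(cv2.findContours(c,0,1)[0],key=cv2.contourArea).reshape(-1,2)+[405,140]
r=cv2.minAreaRect(onz("top",k,6)[:,:2].astype(np.float32)); print("bar",r)
v,u=np.mgrid[155:235,421:422]; P=np.array(I["top"]["origin"])+rays("top",np.c_[u.ravel(),v.ravel()])*d[155:235,421].reshape(-1,1)
print("blade z",np.median(P[:30,2]),"handle z",np.median(P[50:,2]),"front third",np.median(P[:10,2]),"rear",np.median(P[70:,2]))
E
```

```text
ee_pos: [505.3, 92.2, 81.2]
wrist_force: [0.8, -0.3, 0.0]
gripper_width: 51.5
shift [-28.6, -207.9, 41.2] spin 2.3 | pos [505.3  92.2  81.2] F [ 0.8 -0.3  0. ] w 51.5 gf 0.0 t 28.85
bar ((540.2224731445312, -292.4041748046875), (23.63098907470703, 255.32273864746094), 88.8416519165039)
blade z 6.818769438048662 handle z 21.40567935496847 front third 8.390108538995491 rear 20.410326734083014
```

```bash

python3 -m handwheel '[{"translation":[-6,-45,0],"spin":0,"jaw":0.6},{"translation":[-13,-90,0],"spin":1,"jaw":0.6},{"translation":[-20,-135,10],"spin":2.3,"jaw":0.6},{"translation":[-26,-180,20],"spin":2.3,"jaw":0.6},{"translation":[-28.6,-208,30],"spin":2.3,"jaw":0.6},{"translation":[-28.6,-208,40],"spin":2.3,"jaw":0.6},{"translation":[-28.6,-208,40],"spin":2.3,"jaw":0.6},{"translation":[-28.6,-208,40],"spin":2.3,"jaw":0.6}]' |grep -E "wrist|width"; python3 plan.py 483.6 300.9 -17 -4.2
```

```text
wrist_force: [0.4, -0.0, -0.2]
gripper_width: 51.0
shift [-0.6, -3.7, 57.4] spin -0.09 | pos [483.9 297.2  40.4] F [ 0.4 -0.  -0.2] w 51.0 gf 0.0 t 29.7
```

```bash

python3 -m handwheel '[{"translation":[-0.6,-3.7,0],"spin":0,"jaw":0.5},{"translation":[-0.6,-3.7,25],"spin":0,"jaw":0.5},{"translation":[-0.6,-3.7,45],"spin":0,"jaw":0.5},{"translation":[-0.6,-3.7,57],"spin":0,"jaw":0.5},{"translation":[-0.6,-3.7,57],"spin":0,"jaw":0.4},{"translation":[-0.6,-3.7,57],"spin":0,"jaw":0.2},{"translation":[-0.6,-3.7,57],"spin":0,"jaw":0.1},{"translation":[-0.6,-3.7,57],"spin":0,"jaw":0}]' 50|grep -E "wrist|pos|width";
python3 -m handwheel '[{"translation":[0,0,0],"spin":0,"jaw":0},{"translation":[0,0,0],"spin":0,"jaw":0},{"translation":[0,0,0],"spin":0,"jaw":0},{"translation":[0,0,0],"spin":0,"jaw":0},{"translation":[0,0,-10],"spin":0,"jaw":0},{"translation":[0,0,-35],"spin":0,"jaw":0},{"translation":[0,0,-65],"spin":0,"jaw":0},{"translation":[0,0,-80],"spin":0,"jaw":0}]' 50; python3 plan.py -120 -50 50 0 die
```

```text
ee_pos: [483.8, 302.9, -15.9]
wrist_force: [0.1, -0.4, 3.3]
gripper_width: 11.2
clock: 31.3
ee_pos: [483.8, 303.3, 65.8]
orientation: [[0.997, -0.073, 0.002], [-0.073, -0.997, 0.002], [0.002, -0.002, -1.0]]
wrist_force: [0.2, -0.5, -1.7]
gripper_width: 11.3
gripper_force: 48.7
shift [65.4, 428.2, 15.2] spin -12.59 | pos [483.8 303.3  65.8] F [ 0.2 -0.5 -1.7] w 11.3 gf 48.7 t 31.3
```

```bash

python3 -m handwheel '[{"translation":[6,35,0],"spin":0,"jaw":0},{"translation":[13,82,0],"spin":-2,"jaw":0},{"translation":[20,129,0],"spin":-4,"jaw":0},{"translation":[27,176,0],"spin":-6,"jaw":0},{"translation":[34,223,0],"spin":-8,"jaw":0},{"translation":[41,270,0],"spin":-10,"jaw":0},{"translation":[48,317,0],"spin":-12.6,"jaw":0},{"translation":[55,364,0],"spin":-12.6,"jaw":0}]' |grep -E "wrist|width";
python3 plan.py -120 -50 50 0 die
```

```text
wrist_force: [1.1, -0.6, -1.4]
gripper_width: 11.4
shift [-2.7, 62.5, 13.7] spin 0.1 | pos [511.2 -66.4  63.7] F [ 1.1 -0.6 -1.4] w 11.4 gf 48.9 t 32.1
```

```bash

python3 -m handwheel '[{"translation":[-1,30,0],"spin":0,"jaw":0},{"translation":[-3,55,0],"spin":0,"jaw":0},{"translation":[-3,64,0],"spin":0,"jaw":0},{"translation":[-3,64,15],"spin":0,"jaw":0},{"translation":[-3,64,30],"spin":0,"jaw":0},{"translation":[-3,64,30],"spin":0,"jaw":0},{"translation":[-3,64,30],"spin":0,"jaw":0},{"translation":[-3,64,30],"spin":0,"jaw":0}]' |grep -E "wrist|width";
python3 plan.py -110 -50 10 0 die
python3 - <<'E'
from look import *
for n in("top","scene"):
    im,d=shot(n,n+"a"); P,k=cloud(n,d)
    # shim plate: known underside z -> top z; pick points on the blade ahead of rib
    s=env.sense(); zt=s["ee_pos"][2]+16.5+6
    m=k&(abs(P[:,2]-zt)<8)&(P[:,0]>-105)&(P[:,0]<-35)&(abs(P[:,1]+50)<40)
    print(n,"zt",round(zt,1),m.sum(),"medz",np.median(P[m,2]).round(1) if m.sum() else None)
    if m.sum()>10:
        idx=np.where(m)[0]; uv=np.c_[idx%640,idx//640]
        Q=(onz(n,uv,zt)-OD)@RD
        for x in range(-105,-30,6):
            w=abs(Q[:,0]-x)<3
            if w.sum()>2: print(x,w.sum(),Q[w,1].min().round(1),Q[w,1].max().round(1),Q[w,1].mean().round(1))
        print("xmax",np.sort(Q[:,0])[-5:].round(1), "rect",cv2.minAreaRect(Q[:,:2].astype(np.float32)))
E
```

```text
wrist_force: [-0.8, 0.5, -2.1]
gripper_width: 10.9
shift [9.4, 0.9, 23.8] spin 0.05 | pos [ 518.3 -127.6   33.8] F [-0.8  0.5 -2.1] w 10.9 gf 48.9 t 32.9
top zt 56.4 36 medz 56.8
-75 3 -32.6 -29.8 -31.5
-69 4 -33.7 -30.4 -32.0
-63 4 -34.7 -31.4 -33.1
-57 7 -38.6 -29.7 -34.4
-51 11 -43.0 -30.8 -37.0
-45 6 -40.7 -31.9 -35.4
xmax [-47.3 -46.9 -45.5 -44.5 -44. ] rect ((-61.87895965576172, -34.75358963012695), (11.246735572814941, 34.494781494140625), 79.2283706665039)
scene zt 56.3 240 medz 54.9
-105 8 -66.2 -33.1 -47.8
-99 26 -72.5 -30.6 -52.0
-93 20 -72.2 -30.5 -51.5
-87 26 -72.0 -30.3 -51.2
-81 28 -73.7 -30.1 -52.1
-75 25 -73.5 -30.0 -53.0
-69 24 -73.2 -29.7 -49.7
-63 24 -73.0 -29.5 -52.0
-57 19 -72.5 -31.5 -51.5
-51 18 -72.3 -31.3 -51.9
-45 17 -74.0 -31.2 -54.9
-39 5 -63.2 -33.2 -43.5
xmax [-41.9 -41.8 -40.7 -40.4 -40.3] rect ((-72.54161834716797, -51.62760925292969), (44.30388259887695, 64.35011291503906), 89.63309478759766)
```

```bash

python3 -m handwheel '[{"translation":[0,0.4,8],"spin":0,"jaw":0},{"translation":[0,0.4,16],"spin":0,"jaw":0},{"translation":[0,0.4,23],"spin":0,"jaw":0},{"translation":[0,0.4,25],"spin":0,"jaw":0},{"translation":[0,0.4,26],"spin":0,"jaw":0},{"translation":[0,0.4,27],"spin":0,"jaw":0},{"translation":[0,0.4,27],"spin":0,"jaw":0},{"translation":[0,0.4,27],"spin":0,"jaw":0}]' |grep -E "wrist|width";
python3 plan.py -60 -49.5 7 0 die
```

```text
wrist_force: [-0.4, -0.0, -1.4]
gripper_width: 11.1
shift [59.8, -0.6, -0.8] spin 0.0 | pos [ 518.  -128.6    6.2] F [-0.4 -0.  -1.4] w 11.1 gf 49.0 t 33.8
```

```bash

python3 -m handwheel '[{"translation":[10,-0.4,-0.5],"spin":0,"jaw":0},{"translation":[25,-0.4,-0.5],"spin":0,"jaw":0},{"translation":[40,-0.4,-0.5],"spin":0,"jaw":0},{"translation":[52,-0.4,-0.5],"spin":0,"jaw":0},{"translation":[60,-0.4,-0.5],"spin":0,"jaw":0},{"translation":[60,-0.4,-0.5],"spin":0,"jaw":0},{"translation":[60,-0.4,-0.5],"spin":0,"jaw":0},{"translation":[60,-0.4,-0.5],"spin":0,"jaw":0}]' |grep -E "wrist";
python3 plan.py -45 -49.5 7 0 die
python3 -m handwheel '[{"translation":[2,0,0],"spin":0,"jaw":0},{"translation":[4,0,0],"spin":0,"jaw":0},{"translation":[6,0,0],"spin":0,"jaw":0},{"translation":[8,0,0],"spin":0,"jaw":0},{"translation":[10,0,0],"spin":0,"jaw":0},{"translation":[12,0,0],"spin":0,"jaw":0},{"translation":[12,0,0],"spin":0,"jaw":0},{"translation":[12,0,0],"spin":0,"jaw":0}]' |grep -E "wrist";
python3 plan.py -45 -49.5 7 0 die
```

```text
wrist_force: [0.5, 0.2, -1.0]
shift [15.8, -0.3, -0.6] spin -0.02 | pos [ 576.3 -119.7    6.4] F [ 0.5  0.2 -1. ] w 11.0 gf 48.9 t 34.6
wrist_force: [0.2, -0.1, -1.8]
shift [3.0, -0.1, -0.5] spin 0.01 | pos [ 588.9 -117.6    6.5] F [ 0.2 -0.1 -1.8] w 11.1 gf 48.9 t 35.4
```

```bash

python3 -m handwheel '[{"translation":[3,0,0],"spin":0,"jaw":0},{"translation":[6,0,0],"spin":0,"jaw":0},{"translation":[9,0,0],"spin":0,"jaw":0},{"translation":[11,0,0],"spin":0,"jaw":0},{"translation":[12,0,0],"spin":0,"jaw":0},{"translation":[12.5,0,0],"spin":0,"jaw":0},{"translation":[12.5,0,0],"spin":0,"jaw":0},{"translation":[12.5,0,0],"spin":0,"jaw":0}]' |grep -E "wrist";
python3 plan.py -32 -49.5 7 0 die
python3 -m handwheel '[{"translation":[0.5,0,0.5],"spin":0,"jaw":0},{"translation":[1,0,0.5],"spin":0,"jaw":0},{"translation":[1.5,0,0.5],"spin":0,"jaw":0},{"translation":[2,0,0.5],"spin":0,"jaw":0},{"translation":[2,0,0.5],"spin":0,"jaw":0},{"translation":[2,0,0.5],"spin":0,"jaw":0},{"translation":[2,0,0.5],"spin":0,"jaw":0},{"translation":[2,0,0.5],"spin":0,"jaw":0}]' |grep -E "wrist";
python3 plan.py -32 -49.5 7 0 die
```

```text
wrist_force: [1.0, -0.1, -1.2]
shift [3.7, -0.1, -0.5] spin -0.01 | pos [ 601.2 -115.9    6.5] F [ 1.  -0.1 -1.2] w 11.3 gf 48.9 t 36.2
wrist_force: [-1.3, -0.3, 1.8]
shift [1.5, -0.2, -0.9] spin -0.0 | pos [ 603.3 -115.6    6.1] F [-1.3 -0.3  1.8] w 11.1 gf 49.3 t 37.0
```

```bash

python3 -m handwheel '[{"translation":[0.3,0,0],"spin":0,"jaw":0},{"translation":[0.6,0,0],"spin":0,"jaw":0},{"translation":[0.9,0,0],"spin":0,"jaw":0},{"translation":[1.2,0,0],"spin":0,"jaw":0},{"translation":[1.5,0,0],"spin":0,"jaw":0},{"translation":[1.5,0,0],"spin":0,"jaw":0},{"translation":[1.5,0,0],"spin":0,"jaw":0},{"translation":[1.5,0,0],"spin":0,"jaw":0}]' |grep -E "wrist";
python3 plan.py -32 -49.5 7 0 die
python3 -m handwheel '[{"translation":[0.3,0,0],"spin":0,"jaw":0},{"translation":[0.5,0,0],"spin":0,"jaw":0},{"translation":[0.8,0,0],"spin":0,"jaw":0},{"translation":[1,0,0],"spin":0,"jaw":0},{"translation":[1,0,0],"spin":0,"jaw":0},{"translation":[1,0,0],"spin":0,"jaw":0},{"translation":[1,0,0],"spin":0,"jaw":0},{"translation":[1,0,0],"spin":0,"jaw":0}]' |grep -E "wrist";
python3 plan.py -32 -49.5 7 0 die
```

```text
wrist_force: [-6.0, -0.6, 6.9]
shift [0.9, -0.2, -0.9] spin -0.01 | pos [ 603.9 -115.5    6.1] F [-6.  -0.6  6.9] w 11.1 gf 50.0 t 37.8
wrist_force: [-8.4, -0.7, 7.8]
shift [0.8, -0.2, -0.9] spin -0.02 | pos [ 604.  -115.5    6.1] F [-8.4 -0.7  7.8] w 11.0 gf 50.4 t 38.6
```

```bash

python3 -m handwheel '[{"translation":[0,0,-0.6],"spin":0,"jaw":0},{"translation":[0.4,0,-0.6],"spin":0,"jaw":0},{"translation":[0.8,0,-0.6],"spin":0,"jaw":0},{"translation":[1.2,0,-0.6],"spin":0,"jaw":0},{"translation":[1.5,0,-0.6],"spin":0,"jaw":0},{"translation":[1.5,0,-0.6],"spin":0,"jaw":0},{"translation":[1.5,0,-0.6],"spin":0,"jaw":0},{"translation":[1.5,0,-0.6],"spin":0,"jaw":0}]' |grep -E "wrist";
python3 plan.py -32 -49.5 7 0 die
```

```text
wrist_force: [-10.6, -0.6, 7.7]
shift [0.8, -0.2, -0.8] spin -0.03 | pos [ 604.  -115.5    6.2] F [-10.6  -0.6   7.7] w 10.9 gf 50.3 t 39.4
```

The slot end is bearing on the pin: 10.6 N with no motion, at the predicted x. Relaxing the push slightly, releasing and lifting.

```bash

python3 -m handwheel '[{"translation":[-0.8,0,-0.3],"spin":0,"jaw":0},{"translation":[-1.5,0,-0.5],"spin":0,"jaw":0},{"translation":[-1.5,0,-0.5],"spin":0,"jaw":0.2},{"translation":[-1.5,0,-0.5],"spin":0,"jaw":0.35},{"translation":[-1.5,0,-0.5],"spin":0,"jaw":0.35},{"translation":[-1.5,0,-10],"spin":0,"jaw":0.35},{"translation":[-1.5,0,-40],"spin":0,"jaw":0.35},{"translation":[-1.5,0,-75],"spin":0,"jaw":0.3}]' |grep -E "wrist|width";
python3 plan.py 60 0 60 0 die; python3 look.py -50 2>/dev/null
```

```text
wrist_force: [0.6, 0.3, -0.1]
gripper_width: 25.5
shift [91.6, -49.2, 21.9] spin 0.02 | pos [ 605.2 -114.9   82.1] F [ 0.6  0.3 -0.1] w 25.5 gf 0.0 t 40.2
top plate z 49.6 bench 1.6 landing 28.2
  [(-65, 17.0, 7), (-50, 25.0, 21), (-35, 57.0, 38), (-20, 59.0, 11)]
scene plate z 46.1 bench -0.8 landing 28.1
  [(-50, 23.0, 10), (-35, 57.0, 38), (-20, 40.0, 48), (10, 47.0, 14), (25, 53.0, 32), (40, 47.0, 24), (55, 47.0, 23)]
```

```bash

python3 -m handwheel '[{"translation":[30,-15,0],"spin":0,"jaw":0},{"translation":[60,-32,0],"spin":0,"jaw":0},{"translation":[91.6,-49,0],"spin":0,"jaw":0},{"translation":[91.6,-49,10],"spin":0,"jaw":0},{"translation":[91.6,-49,30],"spin":0,"jaw":0},{"translation":[91.6,-49,50],"spin":0,"jaw":0},{"translation":[91.6,-49,55],"spin":0,"jaw":0},{"translation":[91.6,-49,55],"spin":0,"jaw":0}]' |grep -E "wrist|width";
python3 plan.py 60 0 21 0 die
python3 -m handwheel '[{"translation":[0,0,1],"spin":0,"jaw":0},{"translation":[0,0,2],"spin":0,"jaw":0},{"translation":[0,0,3],"spin":0,"jaw":0},{"translation":[0,0,4],"spin":0,"jaw":0},{"translation":[0,0,5],"spin":0,"jaw":0},{"translation":[0,0,6],"spin":0,"jaw":0},{"translation":[0,0,6],"spin":0,"jaw":0},{"translation":[0,0,6],"spin":0,"jaw":0}]' |grep -E "wrist|width";
python3 plan.py 60 0 15 0 die;python3 look.py -50 2>/dev/null|grep plate
```

```text
wrist_force: [-0.7, -0.3, 0.8]
gripper_width: -0.1
shift [0.3, -0.8, 4.9] spin -0.01 | pos [688.4 -53.6  25.9] F [-0.7 -0.3  0.8] w -0.1 gf 0.0 t 41.1
wrist_force: [0.7, 0.4, 2.5]
gripper_width: 0.0
shift [-0.7, -0.6, 5.9] spin 0.0 | pos [689.3 -53.3  20.9] F [0.7 0.4 2.5] w 0.0 gf 1.5 t 41.9
top plate z 49.4 bench 1.7 landing nan
scene plate z 46.1 bench -0.4 landing 27.9
```

Contact at ee ≈ 21, as predicted. Pressing down in small steps.

```bash

python3 -m handwheel '[{"translation":[0,0,0.7],"spin":0,"jaw":0},{"translation":[0,0,1.4],"spin":0,"jaw":0},{"translation":[0,0,2.1],"spin":0,"jaw":0},{"translation":[0,0,2.8],"spin":0,"jaw":0},{"translation":[0,0,3.5],"spin":0,"jaw":0},{"translation":[0,0,4.2],"spin":0,"jaw":0},{"translation":[0,0,5],"spin":0,"jaw":0},{"translation":[0,0,5],"spin":0,"jaw":0}]' |grep -E "wrist|pos";
python3 -m handwheel '[{"translation":[0,0,0.4],"spin":0,"jaw":0},{"translation":[0,0,0.8],"spin":0,"jaw":0},{"translation":[0,0,1.2],"spin":0,"jaw":0},{"translation":[0,0,1.6],"spin":0,"jaw":0},{"translation":[0,0,2],"spin":0,"jaw":0},{"translation":[0,0,2],"spin":0,"jaw":0},{"translation":[0,0,2],"spin":0,"jaw":0},{"translation":[0,0,2],"spin":0,"jaw":0}]' |grep -E "wrist|pos"
```

```text
ee_pos: [689.3, -53.3, 16.4]
wrist_force: [-1.8, -0.6, 7.6]
ee_pos: [689.4, -53.3, 15.2]
wrist_force: [-3.5, -0.3, 11.2]
```

```bash

python3 -m handwheel '[{"translation":[0,0,0.3],"spin":0,"jaw":0},{"translation":[0,0,0.6],"spin":0,"jaw":0},{"translation":[0,0,0.9],"spin":0,"jaw":0},{"translation":[0,0,1.1],"spin":0,"jaw":0},{"translation":[0,0,1.1],"spin":0,"jaw":0},{"translation":[0,0,1.1],"spin":0,"jaw":0},{"translation":[0,0,1.1],"spin":0,"jaw":0},{"translation":[0,0,1.1],"spin":0,"jaw":0}]' |grep -E "wrist|pos"; python3 look.py -50 2>/dev/null|grep plate
```

```text
ee_pos: [689.4, -53.4, 15.1]
wrist_force: [-8.0, 0.1, 19.3]
top plate z 43.9 bench 1.4 landing nan
scene plate z 40.5 bench -0.2 landing 28.0
```

```bash

python3 -m handwheel '[{"translation":[0,0,0.2],"spin":0,"jaw":0},{"translation":[0,0,0.4],"spin":0,"jaw":0},{"translation":[0,0,0.6],"spin":0,"jaw":0},{"translation":[0,0,0.7],"spin":0,"jaw":0},{"translation":[0,0,0.7],"spin":0,"jaw":0},{"translation":[0,0,0.7],"spin":0,"jaw":0},{"translation":[0,0,0.7],"spin":0,"jaw":0},{"translation":[0,0,0.7],"spin":0,"jaw":0}]' |grep -E "wrist|pos"; python3 look.py -50 2>/dev/null|grep plate
```

```text
ee_pos: [689.4, -53.4, 15.1]
wrist_force: [-8.8, 0.2, 23.8]
top plate z 43.9 bench 1.3 landing nan
scene plate z 40.4 bench -1.1 landing 27.9
```

```bash

python3 -m handwheel '[{"translation":[0,0,0.2],"spin":0,"jaw":0},{"translation":[0,0,0.2],"spin":0,"jaw":0},{"translation":[0,0,0.2],"spin":0,"jaw":0},{"translation":[0,0,0.2],"spin":0,"jaw":0},{"translation":[0,0,0.2],"spin":0,"jaw":0},{"translation":[0,0,0.2],"spin":0,"jaw":0},{"translation":[0,0,0.2],"spin":0,"jaw":0},{"translation":[0,0,0.2],"spin":0,"jaw":0}]' |grep -E "wrist|pos"
python3 -m handwheel '[{"translation":[0,0,-10],"spin":0,"jaw":0},{"translation":[0,0,-40],"spin":0,"jaw":0},{"translation":[0,0,-80],"spin":0,"jaw":0},{"translation":[-40,0,-100],"spin":0,"jaw":0},{"translation":[-85,0,-110],"spin":0,"jaw":0},{"translation":[-130,0,-110],"spin":0,"jaw":0},{"translation":[-175,0,-110],"spin":0,"jaw":0},{"translation":[-200,0,-110],"spin":0,"jaw":0}]' |grep -E "wrist|pos"
python3 - <<'E'
from look import *
import meas
look(-50)
im,d=shot("scene","sz"); P,k=cloud("scene",d); m=k&(P[:,2]>48)&(P[:,2]<70)&(P[:,0]<-15)&(P[:,0]>-60)&(abs(P[:,1]+50)<25)
print("rib",m.sum(),P[m].mean(0).round(1))
# bystanders: changed pixels between first and last top view
t=cv2.imread("pics/top0.png");im,_=shot("top","tz"); df=cv2.absdiff(t,im).max(2)>40
for n,(u,v) in dict(jar=(218,135),bush=(422,129),gauge=(242,267),dish=(390,265),driver=(170,168),brush=(466,170)).items(): print(n,int(df[v-22:v+22,u-20:u+20].sum()),end=" ")
E
```

```text
ee_pos: [689.4, -53.3, 15.0]
wrist_force: [-9.7, 0.1, 25.6]
ee_pos: [487.5, -83.3, 121.6]
wrist_force: [1.0, -0.5, 0.3]
top plate z 43.7 bench 1.4 landing nan
  [(40, 45.0, 14), (55, 45.0, 22)]
scene plate z 40.5 bench -0.4 landing 28.0
  [(-50, 22.0, 8), (-35, 57.0, 32), (-20, 41.0, 52), (-5, 35.0, 6), (10, 42.0, 13), (25, 52.0, 36), (40, 42.0, 21), (55, 42.0, 23)]
rib 49 [-29.9 -51.6  56.4]
jar 0 bush 0 gauge 0 dish 1139 driver 0 brush 0
  return _methods._mean(a, axis=axis, dtype=dtype,
  ret = ret.dtype.type(ret / rcount)
```

```bash
python3 - <<'E'
import cv2
a=cv2.imread("pics/scene0.png");b=cv2.imread("pics/sz.png");d=cv2.absdiff(a,b).max(2)>40
print("dish scene diff",d[163:190,214:248].sum(), "t9 top diff",(cv2.absdiff(cv2.imread("pics/top0.png"),cv2.imread("pics/t9.png")).max(2)>40)[245:285,370:410].sum())
E
```

```text
dish scene diff 0 t9 top diff 0
```

```bash
python3 -c "
from workcell import ticket; print(ticket.job_done())"
```

```text
the job is handed in; nothing more can be done
None
```

I handed the job in at about 48 s. The plate was levered up 11.8 mm, the shim pushed in until its slot bore on the front pin (about 10 N), and the plate pressed down with 25.6 N to sit about 6 mm up on the shim. The bar lies flat near where it started and no bystander moved. While finding the true fingertip height, the shut fingers pressed on the bare bench with about 60 N, and I can't tell whether that counts against the 40 N limit on the arm or gripper body.

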